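# Pack the toppled reagent bottles and drop the case lid shut

### The job

The square reagent bottles have fallen over on the desk: stand every one of them upright on the floor of the open carry case. When all are in, push the case lid forward past upright and let go of it, so that it swings shut by its own weight over the standing bottles. Do not knock over or shift the sanitiser or the mug.

Things in the scene. Friction and masses are not known exactly. Their poses are not given: they have to be found in the camera images.
- bottle1: square reagent bottle, one of 3 or 4 alike (absent: None), toppled at the start: white body 44 x 44 x 50 mm tall, narrow neck, round grey cap 32 mm across from 54 to 72 mm above the base; 80 to 170 g, centre of mass about 30 mm above the base. Origin: centre of the base. z axis points from base to cap; x, y are normal to the flat sides. Toppled it lies on a flat side, origin 22 mm above the desk
- bottle2: square reagent bottle, one of 3 or 4 alike (absent: None), toppled at the start: white body 44 x 44 x 50 mm tall, narrow neck, round grey cap 32 mm across from 54 to 72 mm above the base; 80 to 170 g, centre of mass about 30 mm above the base. Origin: centre of the base. z axis points from base to cap; x, y are normal to the flat sides. Toppled it lies on a flat side, origin 22 mm above the desk
- bottle3: square reagent bottle, one of 3 or 4 alike (absent: None), toppled at the start: white body 44 x 44 x 50 mm tall, narrow neck, round grey cap 32 mm across from 54 to 72 mm above the base; 80 to 170 g, centre of mass about 30 mm above the base. Origin: centre of the base. z axis points from base to cap; x, y are normal to the flat sides. Toppled it lies on a flat side, origin 22 mm above the desk
- bottle4: square reagent bottle, one of 3 or 4 alike (absent: None), toppled at the start: white body 44 x 44 x 50 mm tall, narrow neck, round grey cap 32 mm across from 54 to 72 mm above the base; 80 to 170 g, centre of mass about 30 mm above the base. Origin: centre of the base. z axis points from base to cap; x, y are normal to the flat sides. Toppled it lies on a flat side, origin 22 mm above the desk
- case_in (a point): centre of the inner floor of the grey carry case, 5 mm above the desk. Fixed case, open on top, 170 (x) by 210 mm (y) outside, 160 x 200 inside, walls 5 mm, rim 80 mm above the desk, floor flat and undivided. Site x points from the front of the case (robot side) to the hinge, y along the hinge, z up
- lid (a joint): lid angle in rad: 0 shut flat on the rim, 1.57 upright, 1.95 leaning back on its stop (where it starts or settles at once). Flat panel, 170 mm from hinge to free edge, 210 wide, 8 thick, 0.25 to 0.36 kg; free, lightly damped hinge: below upright its own weight swings it shut within a second or two, above it falls back open. A push of a few newtons near the free edge moves it
- lid_hinge (a point): middle of the hinge line on the far rim of the case, 80 mm above the desk, 85 mm from the case's centre along its x. Axes turn with the lid: the lid runs along -x of this point, inner face at point z = 0, outer (back) face at z = 8 mm; y lies along the hinge
- lid_edge (a point): middle of the lid's free edge, 170 mm from the hinge, mid thickness; a black tab 60 mm wide, 14 mm thick stands 12 mm beyond it. About 240 mm above the desk when the lid is thrown back
- sanitiser: hand sanitiser pump bottle standing on the desk to the left of the case, round, 62 mm across, 168 mm tall, 0.4 kg; origin centre of underside, z up. Not part of the job
- mug: white ceramic mug, 80 mm across, 90 mm tall, beyond the case and the bottles; origin centre of underside. Not part of the job
- cassette: test cassette fixed flat on the desk between the bottles, 60 x 24 x 8 mm; origin centre of underside. Not part of the job

How it is judged:
By the outcome, as a careful person would: the job done as asked, in the order asked, and still so for the second after the job is handed in, with the robot touching nothing.
Of bottle1, bottle2, bottle3, bottle4 only 3 to 4 are there at a start; the rules pass over those that are not, and their reading is None.
At some moment in a run one of bottle1, bottle2, bottle3, bottle4 may be knocked a few centimetres aside while the robot is not near it.
Once in a run the grip may slacken for a moment while it holds something.
It also fails if it takes over 210 s, if anything falls off the work surface, if the arm or the gripper's body presses on something with over 40 N, if the wrist force passes 120 N, or if a joint passes its speed limit or range.

### The arm

A 7-joint arm with a two-finger parallel gripper is mounted at the origin on the work surface. World frame = base frame: x ahead of the robot, y to its left, z up, the work surface at z = 0. Lengths are in m, angles in rad, forces in N, time in s.
With the tool pointing down it reaches from about 0.425 to 0.95 m from the base axis. Payload 4.7 kg.
Tool frame: the origin (TCP) lies on the centre line of the jaws, within the pads' length; the fingertips stand 17 mm ahead of it and the grasp point (between the pads) lies 2 mm behind it; z points along the fingers, y is the line along which they close (so a half turn about z gives the same grasp; the last joint's range is limited). The gripper opens to 87 mm and grips with 3 to 60 N. Pads are 19 mm wide; open, the fingers measure 117 mm over their backs; the gripper's body (75 mm by 190 mm) begins 51 mm behind the grasp point.
Start: joints at [1.263, 0.469, -0.049, 1.532, 0.024, 1.141, -0.082], TCP at [0.186, -0.649, 0.24] pointing down, gripper open.
Joint ranges: [-2.59, 2.59], [-0.33, 1.99], [-1.39, 1.29], [0.1, 2.45], [-1.04, 4.18], [0.21, 1.99], [-2.66, 2.66]. Speed limits (rad/s): [2.57, 2.57, 3.14, 3.14, 3.14, 3.14, 3.14].

### API

Orientations are given as a unit quaternion [w, x, y, z].
In Python, from rig import robot gives the robot as it stands.
- The arm moves only by the tool step_arm, never from a script. Its argument "steps" is a list of rows, each a list of 5 numbers: the shift along the tool's x, y, z each as a share of 0.6 m, from -1 to 1, then the turn about the tool's z as a share of 180 degrees, from -1 to 1, then the opening, from 0 (shut) to 1 (fully open). In form: [[x, y, z, spin, hand], ...]. A call has exactly 5 rows; each row is the pose to reach, as a shift and turn from the pose commanded when the call began, along the tool's axes at that moment, turning the shorter way round; what a row does not reach only later rows make up. A row lasts 1/12 s, in which the tool goes at most 41.7 mm and 7.16 degrees, less where a joint would pass 70% of its speed; a pose out of reach is approached as far as the arm can. A call with a number of a shift or a turn outside -1 to 1 is refused whole. A call with a gripper value outside its range is refused whole. The fingers move at their own pace and stop on an object; "newtons" is the grip in N (left out, the last holds). Time passes only in rows, so rows that repeat a pose let the fingers close, or fill a call up. It gives the time, the measured TCP pose, the force, the opening and the grip force at its end, in the units of the state.
- robot.read_state(): the state, without advancing time (a new reading comes with each control period).
- robot.snapshot(name): name is "scene" or "top"; returns a dict with "frame" (480x640x3 uint8, red, green, blue), "vertical_fov" (degrees; the focal length in pixels is half the picture's height over the tangent of half this angle, whatever the lens; pixels are square), "cx", "cy" (the principal point, pixels), "R" (3x3) and "t" (3): a world point X has camera coordinates R X + t. Camera axes: x right, y down, z forward; pixel columns grow to the right and rows downward; lengths in m; the calibration is good to about 2 mm. A picture is of the moment at which its call begins. There is no depth.
- robot.sign_off(): hands the job in; it is judged then, once.
The state is a dict: "t": time; "joints": joint angles; "qvel": joint speeds; "joint_torque": joint torques, N m; "tcp_pos": TCP position; "tool_rot": TCP orientation; "force": force on the tool from outside, world axes, zero at the start; "wrist_torque": the same for the moment, N m; "opening": finger opening in m; "grip_force": force on a finger pad.
Only numpy, scipy, OpenCV 4.12 (cv2) and the standard library are available. Lean on these libraries where they do the work, as an engineer would, in place of code of your own. Each camera call takes 0.05 s, during which the arm holds its last target. There are 200 camera calls.

## Working session

There is one attempt and no reset: what is moved stays moved. The work goes in short steps, Python scripts to look and compute and a tool call to move; the robot and the scene stay as the last step left them, time stands still between calls to the robot, and variables do not carry over. Pictures are saved under pics/ and viewed, at most 14 in all, crops included, and the job is handed in when it is done.

Besides the shell and the picture viewer there is one more tool, called after "Emit:" by a JSON object that holds its "method" and its "body". step_arm: Moves the arm, as the interface text tells. Shift numbers are shares of 0.6 m and turn numbers shares of 180 degrees, none past 1 either way. Its arguments: {"type":"object","properties":{"steps":{"type":"array"},"newtons":{"type":"number"}},"required":["steps"]}

```bash
ls; mkdir -p pics; cat > h.py <<'E'
import numpy as np, cv2
from rig import robot
def snap(n,save=None):
    s=robot.snapshot(n)
    if save: cv2.imwrite('pics/'+save,cv2.cvtColor(s['frame'],cv2.COLOR_RGB2BGR))
    s['f']=240/np.tan(np.radians(s['vertical_fov'])/2); return s
def ray(s,u,v,z):
    R=np.array(s['R']);t=np.array(s['t']);c=-R.T@t
    d=R.T@np.array([(u-s['cx'])/s['f'],(v-s['cy'])/s['f'],1]);return c+d*(z-c[2])/d[2]
def proj(s,X):
    p=np.array(s['R'])@np.array(X)+np.array(s['t']);return s['f']*p[:2]/p[2]+[s['cx'],s['cy']]
E
python3 - <<'E'
from h import *
for n in('scene','top'):
    s=snap(n,n+'0.png');print(n,s['vertical_fov'],s['cx'],s['cy'],-np.array(s['R']).T@s['t'],np.round(s['R'],2).tolist())
st=robot.read_state();print(st)
E
```

```text
pics
scene 42.80543763947374 319.22460033462943 243.95062124212035 [ 1.44566608 -0.1768608   1.04582014] [[0.28, 0.96, -0.0], [0.69, -0.21, -0.69], [-0.66, 0.19, -0.72]]
top 56.580413479383395 313.7493800610621 244.10496880168319 [0.50965488 0.07456848 1.04714432] [[0.01, -1.0, -0.0], [-1.0, -0.01, -0.07], [0.07, 0.0, -1.0]]
{'t': 0.1, 'joints': array([ 1.26311623,  0.46935854, -0.04859282,  1.53357723,  0.02410818,
        1.14101684, -0.08231107]), 'qvel': array([-0.00051225, -0.00401378,  0.00038578, -0.00309136, -0.00034777,
       -0.00172675,  0.0004666 ]), 'joint_torque': array([ 4.14423121e-04, -5.09172392e+01, -8.15451192e-02, -2.36828810e+01,
       -6.15054974e-02,  3.45040101e-02,  4.43369731e-05]), 'tcp_pos': array([ 0.18561626, -0.64843976,  0.2386047 ]), 'tool_rot': array([-8.72775546e-04,  9.90299181e-01,  1.38948717e-01, -1.58380579e-04]), 'force': array([ 0.46876414,  0.833907  , -0.24014533]), 'wrist_torque': array([-0.04607816,  0.02251906, -0.01079657]), 'grip_force': 0.0, 'opening': 0.08714293222113124}
```

View pics/top0.png

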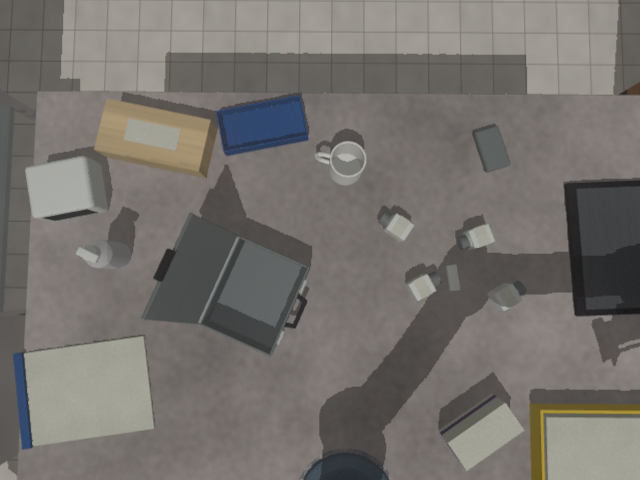

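View pics/scene0.png

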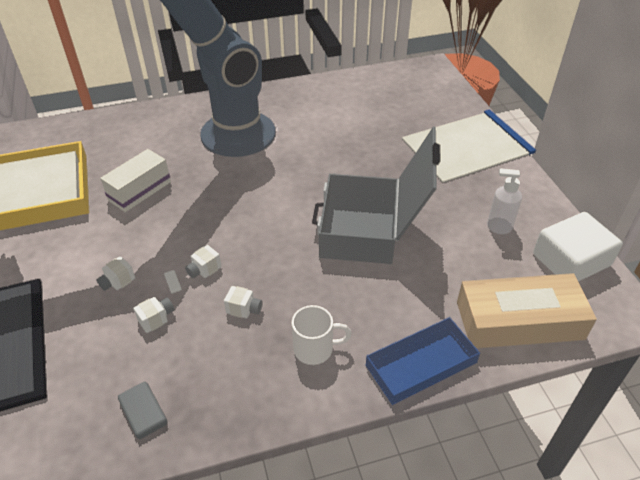

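```bash
python3 - <<'E'
from h import *
a=cv2.imread('pics/top0.png')
cv2.imwrite('pics/c0.png',cv2.resize(a[195:320,370:535],None,fx=4.8,fy=4.8,interpolation=cv2.INTER_CUBIC))
b=cv2.imread('pics/top0.png')[200:365,130:330]
cv2.imwrite('pics/c1.png',cv2.resize(b,None,fx=3.6,fy=3.6,interpolation=cv2.INTER_CUBIC))
E
```

```text
(no output)
```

View pics/c0.png

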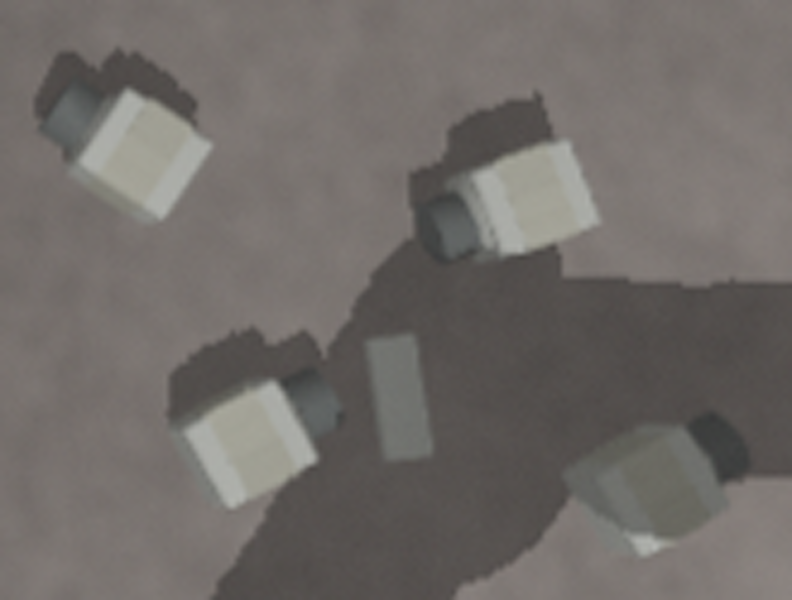

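View pics/c1.png

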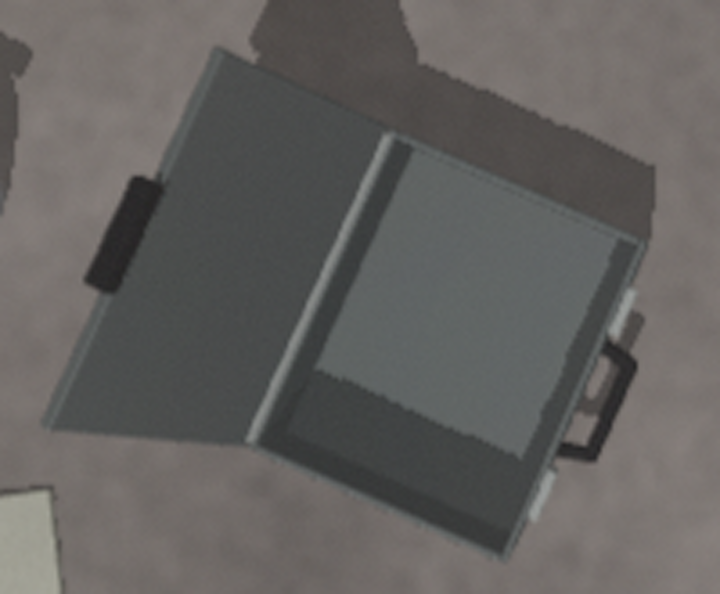

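```bash
cat > m.py <<'E'
from h import *
s=snap('top')
def bot(name,cs,cap,off=(370,195),k=4.8):
    # corners: capside a, capside b, base b, base a (top face z=.044); cap centre z=.022
    P=np.array([ray(s,off[0]+u/k,off[1]+v/k,.044)[:2] for u,v in cs])
    L=[np.linalg.norm(P[i]-P[(i+1)%4]) for i in range(4)]
    c=P.mean(0); ax=(P[0]+P[1]-P[2]-P[3]);ax/=np.linalg.norm(ax)
    w=P[0]-P[1];w/=np.linalg.norm(w)
    print(name,'sides',np.round(L,3),'body c',c.round(4),'axis deg',np.degrees(np.arctan2(ax[1],ax[0])).round(1),'alt',np.degrees(np.arctan2(-w[0],w[1])).round(1))
    q=ray(s,off[0]+cap[0]/k,off[1]+cap[1]/k,.038)[:2]; print('   cap seen',q.round(4),'pred',(c+ax*.038).round(4))
E
python3 - <<'E'
from m import *
bot('A',[(80,160),(132,88),(212,145),(163,218)],(72,115))
bot('B',[(503,255),(470,180),(572,140),(600,222)],(445,220))
bot('C',[(275,380),(318,458),(235,508),(188,432)],(315,398))
bot('D',[(685,425),(727,505),(650,537),(605,460)],(718,445))
P=[ray(s,130+u/3.6,200+v/3.6,.08)[:2] for u,v in[(390,132),(250,442),(505,557),(648,240)]]
print('case',np.round(P,4),[np.linalg.norm(P[i]-P[(i+1)%4]).round(3) for i in range(4)],np.mean(P,0).round(4))
hx=(P[0]+P[1]-P[2]-P[3]);print('case x deg',np.degrees(np.arctan2(hx[1],hx[0])), 'hinge deg',np.degrees(np.arctan2(*(P[0]-P[1])[::-1])),'front',np.degrees(np.arctan2(*(P[3]-P[2])[::-1])))
print('cassette',[ray(s,370+u/4.8,195+v/4.8,.008)[:2].round(3) for u,v in[(365,338),(413,332),(433,457),(387,462)]])
print('tab',[ray(s,130+u/3.6,200+v/3.6,.25)[:2].round(3) for u,v in[(148,180),(103,290)]])
print('sanit',ray(s,116,256,.12)[:2],ray(s,85,253,.168)[:2],'mug',ray(s,347,160,.09)[:2])
R=np.array([[1-2*.1389**2-0, 0],[0,0]])
from scipy.spatial.transform import Rotation as Ro
q=robot.read_state()['tool_rot'];print(Ro.from_quat(q,scalar_first=True).as_matrix().round(3).tolist())
E
```

```text
A sides [0.042 0.046 0.042 0.047] body c [ 0.6187 -0.1187] axis deg 54.8 alt 54.3
   cap seen [ 0.6371 -0.0846] pred [ 0.6407 -0.0877]
B sides [0.038 0.052 0.041 0.048] body c [ 0.598  -0.3016] axis deg 110.4 alt 112.9
   cap seen [ 0.5884 -0.2605] pred [ 0.5847 -0.266 ]
C sides [0.041 0.045 0.041 0.048] body c [ 0.4823 -0.1679] axis deg -59.0 alt -61.5
   cap seen [ 0.5041 -0.1982] pred [ 0.5019 -0.2004]
D sides [0.041 0.039 0.041 0.041] body c [ 0.4663 -0.3598] axis deg -66.8 alt -63.2
   cap seen [ 0.4834 -0.3868] pred [ 0.4813 -0.3947]
case [[0.5909 0.2414]
 [0.4047 0.3216]
 [0.3381 0.1684]
 [0.5267 0.0849]] [np.float64(0.203), np.float64(0.167), np.float64(0.206), np.float64(0.169)] [0.4651 0.2041]
case x deg 67.11149306730731 hinge deg -23.295835262677794 front -23.88654003768368
cassette [array([ 0.533, -0.231]), array([ 0.536, -0.254]), array([ 0.476, -0.263]), array([ 0.473, -0.241])]
tab [array([0.552, 0.332]), array([0.497, 0.353])]
sanit [0.54547417 0.48859848] [0.54913522 0.5286872 ] mug [0.75929925 0.00587996]
[[0.961, 0.275, -0.0], [0.275, -0.961, 0.001], [-0.0, -0.001, -1.0]]
```

```bash
python3 - <<'E'
from h import *
a=cv2.imread('pics/scene0.png')
cv2.imwrite('pics/c2.png',cv2.resize(np.clip(a[235:345,90:275]*1.3,0,255).astype(np.uint8),None,fx=4.3,fy=4.3,interpolation=cv2.INTER_CUBIC))
E
```

```text
(no output)
```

View pics/c2.png

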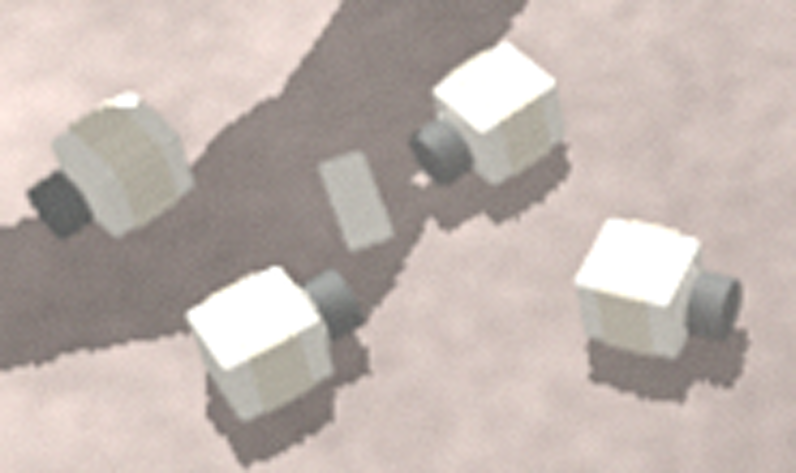

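```bash
python3 - <<'E'
import m
from m import *
m.s=snap('scene')
o=dict(off=(90,235),k=4.3)
bot('A',[(700,238),(668,305),(577,287),(612,218)],(715,290),**o)
bot('B',[(272,267),(318,318),(228,368),(188,320)],(335,290),**o)
bot('C',[(434,92),(487,132),(555,80),(505,42)],(440,138),**o)
bot('D',[(55,145),(118,235),(190,185),(135,95)],(60,195),**o)
E
```

```text
A sides [0.043 0.046 0.045 0.046] body c [ 0.6228 -0.1133] axis deg 58.5 alt 57.1
   cap seen [ 0.6457 -0.0811] pred [ 0.6426 -0.0809]
B sides [0.042 0.047 0.038 0.047] body c [ 0.6036 -0.2978] axis deg 114.4 alt 115.3
   cap seen [ 0.5929 -0.258 ] pred [ 0.5879 -0.2632]
C sides [0.042 0.047 0.04  0.048] body c [ 0.487  -0.1619] axis deg -57.7 alt 121.7
   cap seen [ 0.509  -0.1947] pred [ 0.5073 -0.194 ]
D sides [0.075 0.043 0.074 0.048] body c [ 0.4865 -0.3497] axis deg -59.3 alt 111.1
   cap seen [ 0.4925 -0.3831] pred [ 0.5059 -0.3824]
```

Emit:
{"method": "step_arm", "body": {"steps": [[0.054,-0.038,0,0,1],[0.109,-0.077,0,0,1],[0.163,-0.115,0,0,1],[0.218,-0.154,0,0,1],[0.272,-0.192,0,0,1]], "newtons": 5}}

```text
t: 0.67
tcp_pos: [0.3119, -0.4915, 0.2396]
tool_rot: [0.0, 0.99, 0.139, 0.0]
force: [1.6, 0.6, 0.7]
opening: 0.0871
grip_force: 0.0
```

Emit:
{"method": "step_arm", "body": {"steps": [[0.054,-0.038,0,0,1],[0.109,-0.077,0,0,1],[0.163,-0.115,0,0,1],[0.218,-0.154,0,0,1],[0.272,-0.192,0,0,1]]}}

```text
t: 1.08
tcp_pos: [0.4371, -0.3358, 0.2398]
tool_rot: [0.0, 0.99, 0.139, 0.0]
force: [0.9, -0.4, -0.4]
opening: 0.0873
grip_force: 0.0
```

Emit:
{"method": "step_arm", "body": {"steps": [[0.054,-0.038,0,0,1],[0.109,-0.077,0,0,1],[0.163,-0.115,0,0,1],[0.218,-0.154,0,0,1],[0.272,-0.192,0,0,1]]}}

```text
t: 1.5
tcp_pos: [0.5623, -0.1802, 0.2397]
tool_rot: [0.0, 0.99, 0.139, 0.0]
force: [1.2, -0.4, 0.5]
opening: 0.087
grip_force: 0.0
```

Emit:
{"method": "step_arm", "body": {"steps": [[0.05,-0.035,0.03,-0.04,1],[0.1,-0.07,0.06,-0.08,1],[0.15,-0.106,0.09,-0.12,1],[0.17,-0.12,0.12,-0.16,1],[0.17,-0.12,0.15,-0.195,1]]}}

```text
t: 1.92
tcp_pos: [0.642, -0.0785, 0.1489]
tool_rot: [-0.001, 0.899, 0.437, 0.002]
force: [-0.3, 0.3, -0.5]
opening: 0.087
grip_force: 0.0
```

```bash
cat >> h.py <<'E'
from scipy.spatial.transform import Rotation as Ro
def tool():
    st=robot.read_state(); M=Ro.from_quat(st['tool_rot'],scalar_first=True).as_matrix()
    return np.array(st['tcp_pos']),M,np.degrees(np.arctan2(M[1,0],M[0,0])),st
def go(p,yaw=None):
    "shares to reach world p (TCP) and tool-x yaw, from here"
    x,M,y,_=tool(); d=M.T@(np.array(p)-x)/.6
    sp=0 if yaw is None else ((y-yaw+180)%360-180)/180
    print('at',x.round(4),'yaw',y.round(1),'-> shares',d.round(4),'spin',round(sp,4))
E
python3 - <<'E'
from h import *
x,M,y,st=tool();print(x,y,st['t'],st['force'])
go([.6415,-.083,.15],57.5)
tips=[x+M@np.array([0,sg*.0436,.017]) for sg in(1,-1)]
ims=[]
for n in('top','scene'):
    s=snap(n); 
    P=[proj(s,t) for t in tips];print(n,P); c=np.mean(P,0).astype(int)
    x0,y0=c-[50,40]; im=cv2.cvtColor(s['frame'],cv2.COLOR_RGB2BGR)[y0:y0+80,x0:x0+100]
    im=cv2.resize(im,None,fx=4,fy=4,interpolation=cv2.INTER_CUBIC)
    for p in P: cv2.drawMarker(im,tuple(int(v) for v in (p-[x0,y0]+.5)*4),(0,0,255),0,12,1)
    ims.append(im)
cv2.imwrite('pics/c3.png',np.hstack(ims))
E
```

```text
[ 0.64200024 -0.07849369  0.14887119] 51.83368244430451 1.9167 [-0.28629228  0.33524617 -0.51050521]
at [ 0.642  -0.0785  0.1489] yaw 51.8 -> shares [-0.0064  0.004  -0.0019] spin -0.0315
top [array([402.08389658, 194.58642294]), array([376.16514916, 227.33425933])]
scene [array([243.6370455 , 287.07216783]), array([262.95119907, 256.16349854])]
```

View pics/c3.png

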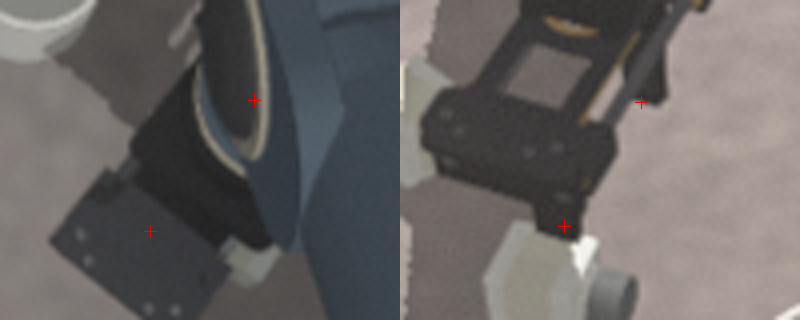

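Emit:
{"method": "step_arm", "body": {"steps": [[0.0,0.002,0.03,-0.01,1],[0.0,0.004,0.06,-0.02,1],[0.0,0.004,0.09,-0.0315,1],[0.0,0.004,0.115,-0.0315,1],[0.0,0.004,0.115,-0.0315,1]]}}

```text
t: 2.43
tcp_pos: [0.6394, -0.0879, 0.0785]
tool_rot: [-0.001, 0.881, 0.473, -0.002]
force: [-1.3, 0.3, -0.1]
opening: 0.0867
grip_force: 0.0
```

```bash
python3 - <<'E'
from h import *
s=snap('scene');x,M,y,st=tool();print(x,y)
print('cassette',[ray(s,90+u/4.3,235+v/4.3,.008)[:2].round(3) for u,v in[(318,163),(360,150),(393,238),(352,252)]])
c=np.array([.6218,-.115,.044]);ax=np.array([.537,.843,0]);lat=np.array([-ax[1],ax[0],0])
print([ (proj(s,c+a*ax+b*lat)).round(1) for a,b in((25,22),(25,-22),(-25,-22),(-25,22)) for a,b in((a/1e3,b/1e3),)])
im=cv2.cvtColor(s['frame'],cv2.COLOR_RGB2BGR)[225:345,170:330]
im=cv2.resize(im,None,fx=5,fy=5,interpolation=cv2.INTER_CUBIC)
def mk(X,col):
    p=proj(s,X)-[170,225]; cv2.drawMarker(im,tuple(int(v) for v in (p+.5)*5-.5),col,0,14,1)
for sg in(1,-1): mk(x+M@np.array([0,sg*.0436,.017]),(0,0,255))
g=x+M@np.array([0,0,0]);mk([g[0],g[1],.038],(0,255,0))
for a,b in((25,22),(25,-22),(-25,-22),(-25,22)): mk(c+a/1e3*ax+b/1e3*lat,(255,0,255))
cv2.imwrite('pics/c4.png',im)
E
```

```text
[ 0.64055261 -0.08755296  0.08016448] 56.509763306171145
cassette [array([ 0.48 , -0.259]), array([ 0.478, -0.237]), array([ 0.542, -0.228]), array([ 0.545, -0.249])]
[array([252.6, 290.4]), array([245.2, 306.3]), array([222.7, 301.1]), array([230.5, 285.4])]
```

View pics/c4.png

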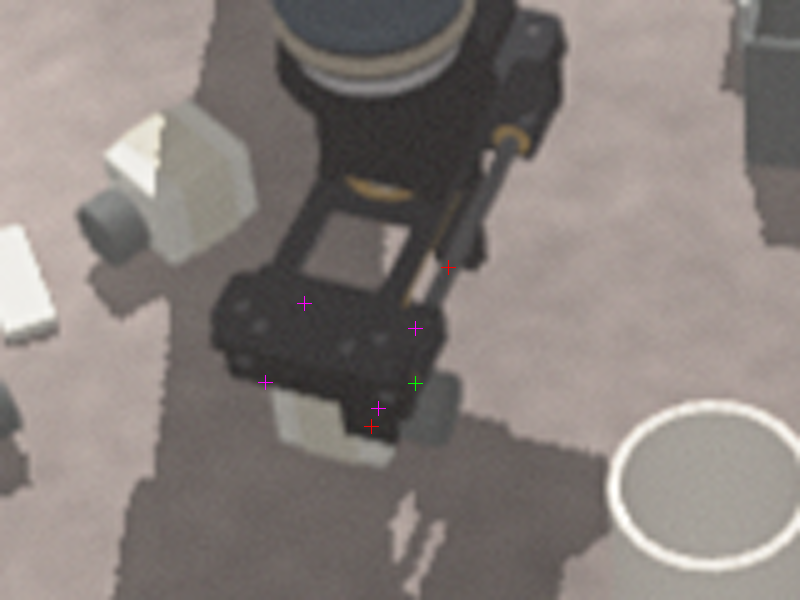

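Emit:
{"method": "step_arm", "body": {"steps": [[0.011,-0.002,0.03,-0.006,1],[0.011,-0.002,0.06,-0.006,1],[0.011,-0.002,0.082,-0.006,1],[0.011,-0.002,0.082,-0.006,1],[0.011,-0.002,0.082,-0.006,0.5]], "newtons": 4}}

```text
t: 2.9
tcp_pos: [0.6442, -0.0806, 0.0319]
tool_rot: [0.0, 0.876, 0.483, -0.0]
force: [0.5, 0.3, 0.7]
opening: 0.0842
grip_force: 0.0
```

Emit:
{"method": "step_arm", "body": {"steps": [[0,0,0,0,0.2],[0,0,0,0,0.1],[0,0,0,0,0],[0,0,0,0,0],[0,0,0,0,0]]}}

```text
t: 3.32
tcp_pos: [0.6444, -0.0801, 0.0319]
tool_rot: [0.0, 0.875, 0.483, 0.0]
force: [-0.2, -0.1, -0.2]
opening: 0.0549
grip_force: 0.0
```

Emit:
{"method": "step_arm", "body": {"steps": [[0,0,0,0,0],[0,0,0,0,0],[0,0,0,0,0],[0,0,0,0,0],[0,0,0,0,0]]}}

```text
t: 3.73
tcp_pos: [0.6442, -0.08, 0.0314]
tool_rot: [0.0, 0.875, 0.483, 0.0]
force: [-0.1, -0.8, 0.8]
opening: 0.0317
grip_force: 4.0
```

Emit:
{"method": "step_arm", "body": {"steps": [[0,0,0,0,0],[0,0,0,0,0],[0,0,0,0,0],[0,0,0,0,0],[0,0,0,0,0]]}}

```text
t: 4.15
tcp_pos: [0.6442, -0.08, 0.0313]
tool_rot: [0.0, 0.875, 0.483, 0.0]
force: [0.6, -0.6, -0.1]
opening: 0.0319
grip_force: 4.0
```

```bash
python3 - <<'E'
from h import *
x,M,y,st=tool();print(x,y,st['opening'],st['grip_force'])
s=snap('scene')
im=cv2.cvtColor(s['frame'],cv2.COLOR_RGB2BGR)[235:345,190:310]
cv2.imwrite('pics/c5.png',cv2.resize(im,None,fx=5,fy=5,interpolation=cv2.INTER_CUBIC))
E
```

```text
[ 0.64417083 -0.08001063  0.03134969] 57.82463396360894 0.03190454192657254 3.999108374118805
```

View pics/c5.png

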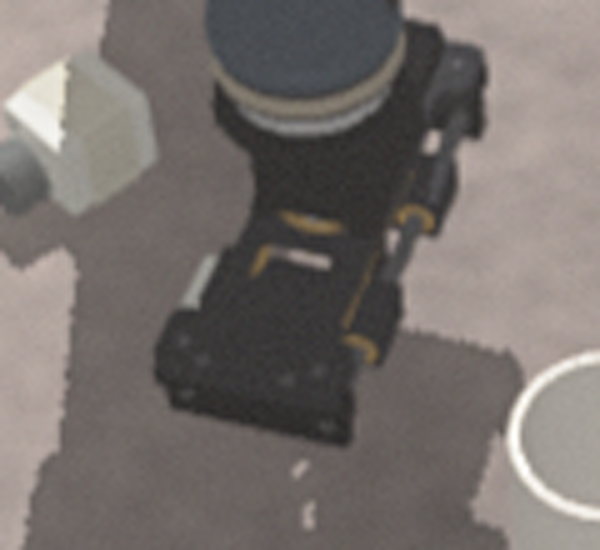

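Emit:
{"method": "step_arm", "body": {"steps": [[-0.007,0,-0.016,0,0],[-0.0165,0,-0.031,0,0],[-0.028,0,-0.044,0,0],[-0.042,0,-0.055,0,0],[-0.057,0,-0.0655,0,0]]}}

```text
t: 4.62
tcp_pos: [0.6256, -0.1098, 0.072]
tool_rot: [0.0, 0.875, 0.483, 0.0]
force: [-0.8, -0.1, -1.3]
opening: 0.0316
grip_force: 4.0
```

Emit:
{"method": "step_arm", "body": {"steps": [[-0.016,0,-0.008,0,0],[-0.033,0,-0.012,0,0],[-0.051,0,-0.013,0,0],[-0.068,0,-0.011,0,0],[-0.085,0,-0.007,0,0]]}}

```text
t: 5.03
tcp_pos: [0.5982, -0.1535, 0.075]
tool_rot: [0.0, 0.876, 0.483, 0.0]
force: [1.0, 1.7, 4.1]
opening: 0.0318
grip_force: 4.0
```

```bash
python3 - <<'E'
from h import *
x,M,y,st=tool();print(x,y,st['opening'],st['grip_force'],st['force'])
s=snap('scene')
im=cv2.cvtColor(s['frame'],cv2.COLOR_RGB2BGR)[215:345,150:300]
cv2.imwrite('pics/c6.png',cv2.resize(np.clip(im*1.5,0,255).astype(np.uint8),None,fx=4.5,fy=4.5,interpolation=cv2.INTER_CUBIC))
E
```

```text
[ 0.5982194  -0.15347041  0.07503487] 57.789851711452805 0.03183354672371766 4.002027735114098 [0.97999918 1.67133246 4.05868408]
```

View pics/c6.png

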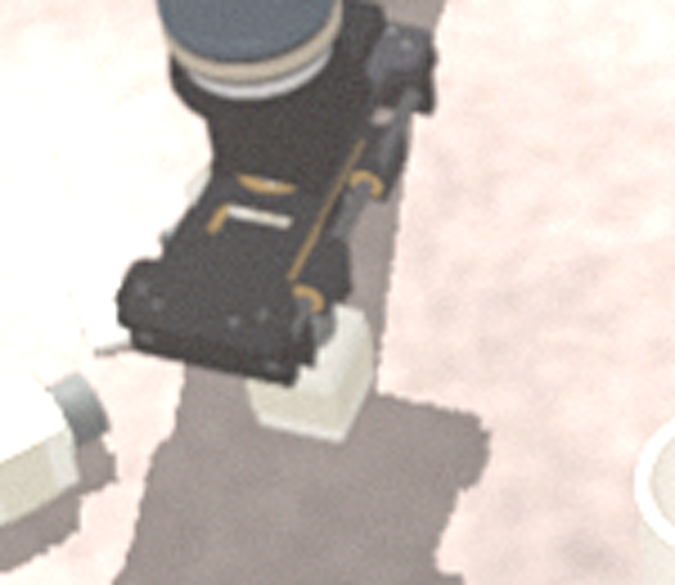

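```bash
python3 - <<'E'
from h import *
a=cv2.imread('pics/scene0.png')[165:265,310:445]
cv2.imwrite('pics/c7.png',cv2.resize(a,None,fx=5.5,fy=5.5,interpolation=cv2.INTER_CUBIC))
E
```

```text
(no output)
```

View pics/c7.png

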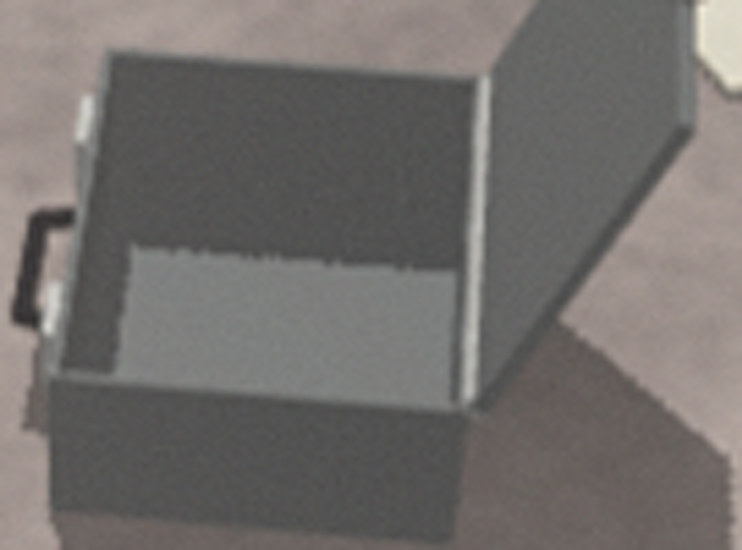

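Emit:
{"method": "step_arm", "body": {"steps": [[0,0,0,0,0],[0,0,-0.05,0,0],[0,0,-0.1,0,0],[0,0,-0.16,0,0],[0,0,-0.22,0,0]], "newtons": 25}}

```text
t: 5.5
tcp_pos: [0.598, -0.1511, 0.2068]
tool_rot: [-0.001, 0.875, 0.484, -0.001]
force: [0.4, -0.9, -0.7]
opening: 0.031
grip_force: 25.0
```

```bash
python3 - <<'E'
from h import *
s=snap('scene')
P=np.array([ray(s,310+u/5.5,165+v/5.5,.08)[:2] for u,v in[(107,50),(485,77),(478,410),(48,375)]])
print(P.round(4),[np.linalg.norm(P[i]-P[(i+1)%4]).round(3) for i in range(4)],P.mean(0))
for i,j in((0,1),(3,2),(2,1),(3,0)): d=P[j]-P[i];print(np.degrees(np.arctan2(d[1],d[0])))
go([.4675+.0554,.206+.0158,.2],67.2)
x,M,y,st=tool()
im=cv2.cvtColor(s['frame'],cv2.COLOR_RGB2BGR)
p=proj(s,x+[0,0,-.045]).astype(int)-[70,60];im=im[p[1]:p[1]+120,p[0]:p[0]+140]
cv2.imwrite('pics/c8.png',cv2.resize(np.clip(im*1.3,0,255).astype(np.uint8),None,fx=4,fy=4,interpolation=cv2.INTER_CUBIC))
E
```

```text
[[0.3405 0.1723]
 [0.406  0.3265]
 [0.5961 0.2485]
 [0.5281 0.0896]] [np.float64(0.168), np.float64(0.205), np.float64(0.173), np.float64(0.205)] [0.46766956 0.20924307]
66.9594836800745
66.80577104486088
157.67073876169383
156.2077982310202
at [ 0.6026 -0.1514  0.2155] yaw 57.9 -> shares [ 0.4561 -0.4435  0.0231] spin -0.0517
```

View pics/c8.png

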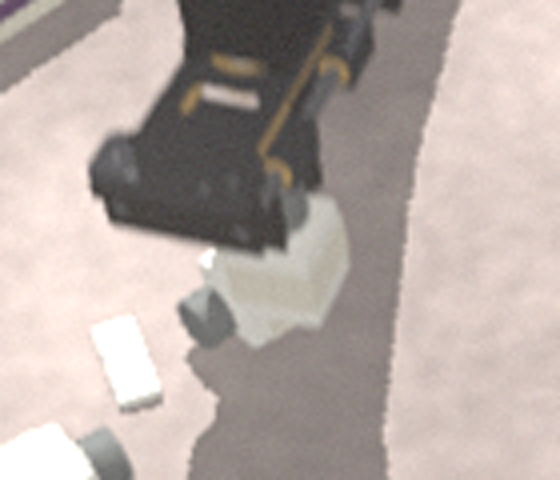

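Emit:
{"method": "step_arm", "body": {"steps": [[0.04,-0.039,0,0,0],[0.087,-0.085,0,0,0],[0.134,-0.13,0,0,0],[0.181,-0.176,0,0,0],[0.228,-0.222,0,0,0]]}}

```text
t: 5.97
tcp_pos: [0.5578, 0.0368, 0.206]
tool_rot: [-0.0, 0.875, 0.484, -0.0]
force: [0.8, -0.4, -1.9]
opening: 0.031
grip_force: 25.0
```

Emit:
{"method": "step_arm", "body": {"steps": [[0.047,-0.046,0,-0.02,0],[0.094,-0.092,0,-0.04,0],[0.141,-0.138,0,-0.0517,0],[0.188,-0.183,0,-0.0517,0],[0.228,-0.222,0,-0.0517,0]]}}

```text
t: 6.38
tcp_pos: [0.5173, 0.2247, 0.2062]
tool_rot: [-0.001, 0.832, 0.554, -0.0]
force: [0.3, 0.8, -2.3]
opening: 0.0315
grip_force: 25.0
```

Emit:
{"method": "step_arm", "body": {"steps": [[0,0,0.02,0,0],[0,0,0.08,0,0],[0,0,0.14,0,0],[0,0,0.19,0,0],[0,0,0.218,0,0]]}}

```text
t: 6.8
tcp_pos: [0.5168, 0.2218, 0.0732]
tool_rot: [-0.001, 0.833, 0.553, -0.002]
force: [-8.6, -0.3, 33.0]
opening: 0.0311
grip_force: 25.0
```

```bash
python3 - <<'E'
from h import *
go([.5217,.2223,.08],67.2);st=tool()[3];print(st['t'],st['force'],st['opening'],st['grip_force'])
E
```

```text
at [0.5168 0.2218 0.0732] yaw 67.2 -> shares [ 0.0039  0.0071 -0.0114] spin -0.0
6.8 [-8.64912655 -0.30500365 32.98669743] 0.03105199759390156 25.003143846988678
```

Emit:
{"method": "step_arm", "body": {"steps": [[0,0,-0.006,0,0],[0,0,-0.008,0,0],[0,0,-0.008,0,0],[0,0,-0.008,0,0],[0,0,-0.008,0,0]], "newtons": 4}}

```text
t: 7.22
tcp_pos: [0.519, 0.2212, 0.081]
tool_rot: [0.0, 0.833, 0.553, 0.0]
force: [-0.4, 0.1, -1.8]
opening: 0.0318
grip_force: 4.6
```

Emit:
{"method": "step_arm", "body": {"steps": [[0,0,0,0,0.45],[0,0,0,0,0.5],[0,0,0,0,0.55],[0,0,0,0,0.55],[0,0,0,0,0.55]]}}

```text
t: 7.63
tcp_pos: [0.5191, 0.2214, 0.081]
tool_rot: [0.0, 0.833, 0.553, 0.0]
force: [0.0, 1.2, 0.5]
opening: 0.0471
grip_force: 0.0
```

Emit:
{"method": "step_arm", "body": {"steps": [[0,0,0,0,0.55],[0,0,-0.03,0,0.55],[0,0,-0.08,0,0.55],[0,0,-0.14,0,0.55],[0,0,-0.2,0,0.55]]}}

```text
t: 8.05
tcp_pos: [0.5183, 0.2211, 0.2017]
tool_rot: [-0.0, 0.833, 0.553, -0.001]
force: [0.3, -0.4, 0.6]
opening: 0.0479
grip_force: 0.0
```

```bash
cat > det.py <<'E'
from h import *
def blobs(n,th=125,zs=.044):
    s=snap(n); g=cv2.cvtColor(s['frame'],cv2.COLOR_RGB2GRAY)
    m=(g>th).astype(np.uint8); k,l,st,c=cv2.connectedComponentsWithStats(m)
    for i in range(1,k):
        if 40<st[i,4]<900:
            p=ray(s,*c[i],zs)[:2]
            if .35<p[0]<.72 and -.5<p[1]<.4:
                r=cv2.minAreaRect(np.argwhere(l==i)[:,::-1].astype(np.float32)); q=cv2.boxPoints(r)
                Q=np.array([ray(s,*a,zs)[:2] for a in q]); e=Q[1]-Q[0]
                print(n,c[i].round(1),st[i,4],'c',p.round(4),'rect c',Q.mean(0).round(4),np.linalg.norm(e).round(3),np.linalg.norm(Q[2]-Q[1]).round(3),'ang',(np.degrees(np.arctan2(e[1],e[0]))%90).round(1))
    return s
if __name__=='__main__':
    blobs('top'); blobs('scene',150)
    a=cv2.cvtColor(snap('top')['frame'],cv2.COLOR_RGB2GRAY); print(a[270:302:4,400:445:4]); 
E
python3 det.py
```

```text
top [432.  216.6] 556 c [ 0.6424 -0.1899] rect c [ 0.6369 -0.204 ] 0.113 0.089 ang 42.3
top [333.8 266. ] 61 c [0.5293 0.0319] rect c [0.5281 0.0336] 0.029 0.016 ang 56.6
top [257.  273.8] 98 c [0.5106 0.2042] rect c [0.511  0.2048] 0.043 0.014 ang 64.2
top [302.7 286.2] 47 c [0.4835 0.1013] rect c [0.4833 0.1015] 0.032 0.007 ang 63.8
scene [396.2 205.2] 101 c [0.4563 0.305 ] rect c [0.4549 0.3057] 0.154 0.006 ang 66.6
scene [319.3 215.8] 62 c [0.4389 0.1173] rect c [0.4386 0.1173] 0.063 0.009 ang 67.1
scene [371.8 228.5] 146 c [0.5145 0.2217] rect c [0.5103 0.2244] 0.051 0.047 ang 68.2
[[127 126 113  84  85  85  86  88  88  88 132 137]
 [122 125  83  85  84  94 112  86  78  86 135 134]
 [120 126  86  89 114 173 178 178  99 105 126 132]
 [121 123 106 163 172 171 171 180 127 107 107 135]
 [123 121 129 181 170 171 170 170 179 120 135 136]
 [122 120 126 176 182 167 168 167 181 140 134 138]
 [119 120 122 134 183 170 167 169 137 133 138 138]
 [123 122 124 130 168 185 134 133 136 135 137 138]]
```

```bash
python3 - <<'E'
from det import *
blobs('top',151); blobs('scene',195)
go([.5056,-.2002,.2],121)
E
```

```text
top [481.1 236.2] 425 c [ 0.5986 -0.3001] rect c [ 0.5983 -0.2981] 0.055 0.043 ang 20.9
top [256.1 274.4] 73 c [0.5091 0.2061] rect c [0.5115 0.2069] 0.042 0.014 ang 64.2
top [453.1 277.9] 261 c [ 0.5043 -0.2357] rect c [ 0.5045 -0.236 ] 0.023 0.057 ang 9.8
top [421.9 287.3] 422 c [ 0.4829 -0.1655] rect c [ 0.483  -0.1656] 0.049 0.043 ang 26.7
top [507.6 297.4] 427 c [ 0.4619 -0.3569] rect c [ 0.4618 -0.3569] 0.049 0.044 ang 30.8
scene [204.1 254.5] 322 c [ 0.4848 -0.1639] rect c [ 0.4834 -0.1633] 0.057 0.047 ang 29.7
scene [115.6 266.2] 344 c [ 0.4638 -0.3553] rect c [ 0.4626 -0.3551] 0.055 0.048 ang 32.2
scene [172.  280.1] 226 c [ 0.5393 -0.2417] rect c [ 0.5388 -0.2418] 0.023 0.059 ang 11.9
scene [148.1 307.9] 413 c [ 0.6008 -0.2984] rect c [ 0.5998 -0.2982] 0.053 0.045 ang 19.4
at [0.5186 0.2209 0.2004] yaw 67.1 -> shares [-0.655   0.2529  0.0013] spin -0.2993
```

Emit:
{"method": "step_arm", "body": {"steps": [[-0.05,0.019,0,0,1],[-0.11,0.042,0,0,1],[-0.172,0.0657,0,0,1],[-0.234,0.0893,0,0,1],[-0.2955,0.1128,0,0,1]]}}

```text
t: 8.72
tcp_pos: [0.5109, 0.0296, 0.199]
tool_rot: [-0.001, 0.833, 0.553, -0.002]
force: [1.0, -0.0, -0.4]
opening: 0.0733
grip_force: 0.0
```

Emit:
{"method": "step_arm", "body": {"steps": [[-0.0628,0.024,0,-0.038,1],[-0.1256,0.048,0,-0.077,1],[-0.1884,0.072,0,-0.115,1],[-0.252,0.096,0,-0.154,1],[-0.3,0.1145,0,-0.192,1]]}}

```text
t: 9.13
tcp_pos: [0.5043, -0.1607, 0.1991]
tool_rot: [-0.002, 0.64, 0.768, -0.001]
force: [1.5, 0.6, 0.1]
opening: 0.0865
grip_force: 0.0
```

```bash
python3 - <<'E'
from h import *
go([.5038,-.2006,.1],119)
E
```

```text
at [ 0.5043 -0.1607  0.1991] yaw 100.4 -> shares [-0.0655 -0.0123  0.1651] spin -0.1035
```

Emit:
{"method": "step_arm", "body": {"steps": [[-0.03,-0.008,0.05,-0.03,1],[-0.0638,-0.0156,0.1,-0.065,1],[-0.0638,-0.0156,0.15,-0.096,1],[-0.0638,-0.0156,0.165,-0.096,1],[-0.0638,-0.0156,0.165,-0.096,1]]}}

```text
t: 9.55
tcp_pos: [0.5004, -0.1974, 0.0982]
tool_rot: [-0.004, 0.521, 0.853, -0.0]
force: [-0.1, -0.6, -0.3]
opening: 0.087
grip_force: 0.0
```

```bash
python3 - <<'E'
from h import *
robot.snapshot('top');go([.5038,-.2006,.031],119)
E
```

```text
at [ 0.5024 -0.1972  0.1005] yaw 117.2 -> shares [-0.0066 -0.0004  0.1158] spin -0.0098
```

Emit:
{"method": "step_arm", "body": {"steps": [[-0.003,0,0.05,-0.005,1],[-0.003,0,0.09,-0.005,1],[-0.003,0,0.115,-0.005,0.6],[-0.003,0,0.115,-0.005,0.2],[-0.003,0,0.115,-0.005,0]]}}

```text
t: 10.02
tcp_pos: [0.5053, -0.1991, 0.0341]
tool_rot: [0.001, 0.513, 0.858, 0.0]
force: [0.3, -0.8, 0.5]
opening: 0.0742
grip_force: 0.0
```

Emit:
{"method": "step_arm", "body": {"steps": [[0,0,0,0,0],[0,0,0,0,0],[0,0,0,0,0],[0,0,0,0,0],[0,0,0,0,0]]}}

```text
t: 10.43
tcp_pos: [0.5045, -0.2002, 0.0335]
tool_rot: [0.001, 0.514, 0.858, 0.0]
force: [0.4, -0.7, -0.2]
opening: 0.0412
grip_force: 0.0
```

Emit:
{"method": "step_arm", "body": {"steps": [[0,0,0,0,0],[0,0,0,0,0],[0,0,0,0,0],[0,0,0,0,0],[0,0,0,0,0]]}}

```text
t: 10.85
tcp_pos: [0.5042, -0.2003, 0.033]
tool_rot: [0.0, 0.514, 0.858, -0.0]
force: [0.5, -0.4, 2.7]
opening: 0.0318
grip_force: 4.0
```

```bash
python3 - <<'E'
from h import *
go([.5038,-.2006,.031],119);st=tool()[3];print(st['opening'],st['grip_force'],st['force'])
E
```

```text
at [ 0.5042 -0.2003  0.033 ] yaw 118.2 -> shares [-0.0002 -0.0008  0.0033] spin -0.0045
0.031778846682793474 4.00008749216795 [ 0.47325529 -0.36882152  2.74761675]
```

Emit:
{"method": "step_arm", "body": {"steps": [[0.007,0,-0.016,0,0],[0.0165,0,-0.031,0,0],[0.028,0,-0.044,0,0],[0.042,0,-0.055,0,0],[0.057,0,-0.0655,0,0]]}}

```text
t: 11.27
tcp_pos: [0.4877, -0.1689, 0.0732]
tool_rot: [0.0, 0.513, 0.858, 0.0]
force: [0.3, 0.1, -0.4]
opening: 0.0317
grip_force: 4.0
```

Emit:
{"method": "step_arm", "body": {"steps": [[0.016,0,-0.008,0,0],[0.033,0,-0.012,0,0],[0.051,0,-0.013,0,0],[0.068,0,-0.011,0,0],[0.085,0,-0.007,0,0]]}}

```text
t: 11.68
tcp_pos: [0.4636, -0.124, 0.0767]
tool_rot: [0.0, 0.514, 0.858, -0.0]
force: [-1.7, 0.0, 3.8]
opening: 0.0319
grip_force: 4.0
```

Emit:
{"method": "step_arm", "body": {"steps": [[0,0,0,0,0],[0,0,0,0,0],[0,0,-0.05,0,0],[0,0,-0.11,0,0],[0,0,-0.17,0,0]], "newtons": 25}}

```text
t: 12.1
tcp_pos: [0.4627, -0.1243, 0.1782]
tool_rot: [-0.002, 0.513, 0.858, -0.0]
force: [1.1, -1.1, -0.5]
opening: 0.0312
grip_force: 25.0
```

```bash
python3 - <<'E'
from h import *
s=snap('scene','s_c.png');go([.4388,.2571,.18],67.2);st=tool()[3];print(st['opening'],st['grip_force'],st['force'])
E
```

```text
at [ 0.4675 -0.1247  0.1852] yaw 118.2 -> shares [0.5832 0.2589 0.0064] spin 0.2835
0.031171211936304587 24.999376237392426 [1.49176441 1.25192463 2.28703086]
```

Emit:
{"method": "step_arm", "body": {"steps": [[0.05,0.023,-0.015,0,0],[0.11,0.05,-0.035,0,0],[0.17,0.077,-0.035,0,0],[0.23,0.105,-0.035,0,0],[0.29,0.132,-0.035,0,0]]}}

```text
t: 12.57
tcp_pos: [0.4508, 0.0673, 0.199]
tool_rot: [0.0, 0.514, 0.858, -0.0]
force: [0.8, 0.1, -0.4]
opening: 0.031
grip_force: 25.0
```

Emit:
{"method": "step_arm", "body": {"steps": [[0.06,0.0274,0,0.039,0],[0.12,0.0548,0,0.078,0],[0.18,0.082,0,0.117,0],[0.24,0.11,0,0.156,0],[0.29,0.132,0,0.195,0]]}}

```text
t: 12.98
tcp_pos: [0.4398, 0.2432, 0.1984]
tool_rot: [-0.0, 0.724, 0.69, -0.001]
force: [0.6, -0.3, -0.7]
opening: 0.0313
grip_force: 25.0
```

Emit:
{"method": "step_arm", "body": {"steps": [[0,0,0.0,0.039,0],[0,0,0.02,0.078,0],[0,0,0.08,0.0885,0],[0,0,0.14,0.0885,0],[0,0,0.188,0.0885,0]]}}

```text
t: 13.4
tcp_pos: [0.4393, 0.2414, 0.0839]
tool_rot: [-0.0, 0.811, 0.586, -0.001]
force: [1.0, -1.0, -1.6]
opening: 0.0315
grip_force: 25.0
```

```bash
python3 - <<'E'
from h import *
go([.4388,.2571,.082],67.2);st=tool()[3];print(st['opening'],st['grip_force'],st['force'])
E
```

```text
at [0.4393 0.2414 0.0839] yaw 71.7 -> shares [ 0.0245 -0.009   0.0031] spin 0.0251
0.03146621711842997 24.998476803302765 [ 0.9685281  -0.98613067 -1.55683831]
```

Emit:
{"method": "step_arm", "body": {"steps": [[0.012,-0.004,-0.004,0.025,0],[0.022,-0.008,-0.004,0.025,0],[0.022,-0.008,0.0,0.025,0],[0.022,-0.008,0.003,0.025,0],[0.022,-0.008,0.004,0.025,0]], "newtons": 6}}

```text
t: 13.82
tcp_pos: [0.4402, 0.256, 0.0844]
tool_rot: [0.0, 0.833, 0.554, 0.0]
force: [0.7, 0.1, -0.8]
opening: 0.0317
grip_force: 6.0
```

Emit:
{"method": "step_arm", "body": {"steps": [[0,0,0,0,0],[0,0,0,0,0.45],[0,0,0,0,0.55],[0,0,0,0,0.55],[0,0,0,0,0.55]]}}

```text
t: 14.23
tcp_pos: [0.4403, 0.256, 0.0845]
tool_rot: [0.0, 0.833, 0.553, 0.0]
force: [-0.4, 0.4, -0.4]
opening: 0.0459
grip_force: 0.0
```

Emit:
{"method": "step_arm", "body": {"steps": [[0,0,0,0,0.55],[0,0,0,0,0.55],[0,0,-0.05,0,0.55],[0,0,-0.12,0,0.55],[0,0,-0.2,0,0.55]]}}

```text
t: 14.65
tcp_pos: [0.439, 0.2557, 0.198]
tool_rot: [-0.001, 0.833, 0.554, -0.002]
force: [0.5, -0.2, -0.5]
opening: 0.0477
grip_force: 0.0
```

```bash
python3 - <<'E'
from det import *
blobs('top',151); blobs('scene',195)
s=snap('scene','s2.png');
im=cv2.cvtColor(s['frame'],cv2.COLOR_RGB2BGR)[150:270,300:450]
cv2.imwrite('pics/c9.png',cv2.resize(im,None,fx=4.5,fy=4.5,interpolation=cv2.INTER_CUBIC))
go([.4628,-.3561,.2],121)
E
```

```text
top [481.  236.2] 427 c [ 0.5986 -0.3   ] rect c [ 0.5983 -0.2981] 0.055 0.043 ang 20.9
top [256.1 274.6] 75 c [0.5088 0.2062] rect c [0.511 0.206] 0.042 0.012 ang 64.2
top [453.1 277.9] 264 c [ 0.5044 -0.2357] rect c [ 0.5047 -0.2358] 0.024 0.057 ang 9.8
top [507.7 297.4] 429 c [ 0.4618 -0.3569] rect c [ 0.4615 -0.3571] 0.049 0.044 ang 30.8
scene [115.6 266.2] 341 c [ 0.4639 -0.3553] rect c [ 0.4626 -0.3551] 0.055 0.048 ang 32.2
scene [172. 280.] 225 c [ 0.539  -0.2417] rect c [ 0.5389 -0.2418] 0.024 0.06 ang 13.7
scene [148.1 307.9] 410 c [ 0.6007 -0.2983] rect c [ 0.5998 -0.2982] 0.053 0.045 ang 19.4
at [0.4417 0.2575 0.2009] yaw 67.2 -> shares [-0.9289  0.429  -0.0015] spin -0.299
```

View pics/c9.png

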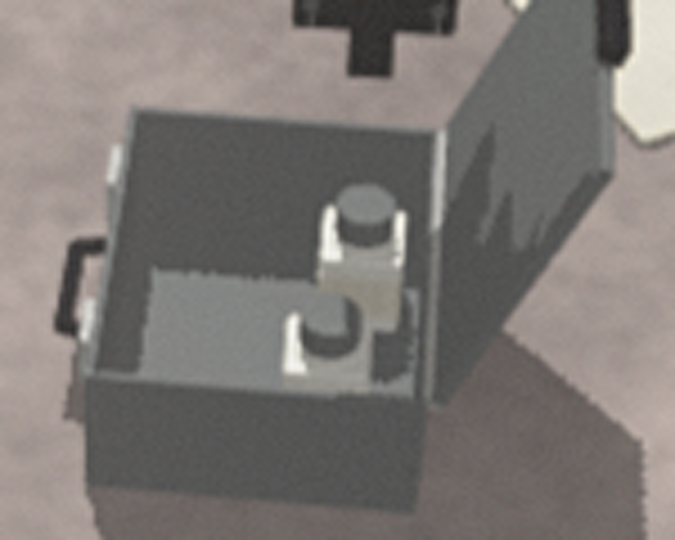

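Emit:
{"method": "step_arm", "body": {"steps": [[-0.04,0.032,0,0,1],[-0.09,0.0716,0,0,1],[-0.144,0.1146,0,0,1],[-0.198,0.1575,0,0,1],[-0.252,0.2005,0,0,1]]}}

```text
t: 15.22
tcp_pos: [0.4915, 0.0679, 0.1962]
tool_rot: [-0.0, 0.833, 0.554, -0.001]
force: [1.0, 0.3, 0.9]
opening: 0.0735
grip_force: 0.0
```

Emit:
{"method": "step_arm", "body": {"steps": [[-0.05,0.04,0,0,1],[-0.1,0.08,0,0,1],[-0.15,0.12,0,0,1],[-0.2,0.16,0,0,1],[-0.252,0.2005,0,0,1]]}}

```text
t: 15.63
tcp_pos: [0.5438, -0.1177, 0.196]
tool_rot: [-0.001, 0.833, 0.553, -0.001]
force: [1.2, 0.1, -0.1]
opening: 0.0865
grip_force: 0.0
```

Emit:
{"method": "step_arm", "body": {"steps": [[-0.05,0.04,0.02,-0.039,1],[-0.1,0.08,0.05,-0.078,1],[-0.15,0.12,0.09,-0.117,1],[-0.196,0.156,0.13,-0.156,1],[-0.196,0.156,0.165,-0.195,1]]}}

```text
t: 16.05
tcp_pos: [0.5845, -0.2693, 0.0953]
tool_rot: [0.001, 0.629, 0.778, -0.002]
force: [-0.1, -0.6, 1.1]
opening: 0.0868
grip_force: 0.0
```

```bash
python3 - <<'E'
from h import *
robot.snapshot('top');robot.snapshot('top');robot.snapshot('top');go([.585,-.2608,.031],111)
E
```

```text
at [ 0.5827 -0.2603  0.0948] yaw 102.1 -> shares [-0.0022  0.0041  0.1063] spin -0.0495
```

Emit:
{"method": "step_arm", "body": {"steps": [[-0.002,0.004,0.03,-0.035,1],[-0.002,0.004,0.07,-0.0495,1],[-0.002,0.004,0.105,-0.0495,0.6],[-0.002,0.004,0.105,-0.0495,0.2],[-0.002,0.004,0.105,-0.0495,0]], "newtons": 4}}

```text
t: 16.62
tcp_pos: [0.588, -0.2594, 0.0361]
tool_rot: [-0.0, 0.565, 0.825, 0.0]
force: [-0.6, -0.4, 0.3]
opening: 0.0743
grip_force: 0.0
```

Emit:
{"method": "step_arm", "body": {"steps": [[0,0,0,0,0],[0,0,0,0,0],[0,0,0,0,0],[0,0,0,0,0],[0,0,0,0,0]]}}

```text
t: 17.03
tcp_pos: [0.5882, -0.2615, 0.0363]
tool_rot: [0.001, 0.565, 0.825, 0.0]
force: [-0.4, 0.7, 0.1]
opening: 0.0417
grip_force: 0.0
```

Emit:
{"method": "step_arm", "body": {"steps": [[0,0,0,0,0],[0,0,0,0,0],[0,0,0,0,0],[0,0,0,0,0],[0,0,0,0,0]]}}

```text
t: 17.45
tcp_pos: [0.5878, -0.2614, 0.0356]
tool_rot: [-0.0, 0.565, 0.825, -0.0]
force: [-1.2, -0.5, 2.5]
opening: 0.032
grip_force: 4.0
```

```bash
python3 - <<'E'
from h import *
go([.585,-.2608,.031],111);st=tool()[3];print(st['opening'],st['grip_force'],st['force'])
E
```

```text
at [ 0.5878 -0.2614  0.0356] yaw 111.2 -> shares [ 0.0026 -0.004   0.0077] spin 0.0011
0.031962296995021754 3.993872255086899 [-1.2142683  -0.48064611  2.52344463]
```

Emit:
{"method": "step_arm", "body": {"steps": [[0,0,0,0,0.45],[0,0,0,0,0.45],[0,0,0.008,0,0.45],[0,0,0.008,0,0],[0,0,0.008,0,0]]}}

```text
t: 17.87
tcp_pos: [0.5876, -0.2611, 0.03]
tool_rot: [-0.001, 0.565, 0.825, -0.0]
force: [0.3, 0.4, 0.5]
opening: 0.0321
grip_force: 2.4
```

Emit:
{"method": "step_arm", "body": {"steps": [[0,0,0,0,0],[0,0,0,0,0],[0,0,0,0,0],[0,0,0,0,0],[0,0,0,0,0]]}}

```text
t: 18.28
tcp_pos: [0.5879, -0.2613, 0.0307]
tool_rot: [0.0, 0.565, 0.825, 0.0]
force: [0.1, -0.9, 0.2]
opening: 0.0319
grip_force: 4.0
```

Emit:
{"method": "step_arm", "body": {"steps": [[-0.007,0,-0.016,0,0],[-0.0165,0,-0.031,0,0],[-0.028,0,-0.044,0,0],[-0.042,0,-0.055,0,0],[-0.057,0,-0.0655,0,0]]}}

```text
t: 18.7
tcp_pos: [0.601, -0.2945, 0.0715]
tool_rot: [0.001, 0.565, 0.825, 0.0]
force: [0.3, -0.7, -0.9]
opening: 0.0314
grip_force: 4.0
```

Emit:
{"method": "step_arm", "body": {"steps": [[-0.016,0,-0.008,0,0],[-0.033,0,-0.012,0,0],[-0.051,0,-0.013,0,0],[-0.068,0,-0.011,0,0],[-0.085,0,-0.007,0,0]]}}

```text
t: 19.12
tcp_pos: [0.619, -0.3421, 0.0743]
tool_rot: [-0.0, 0.565, 0.825, -0.0]
force: [-1.0, 1.1, 5.1]
opening: 0.032
grip_force: 4.0
```

Emit:
{"method": "step_arm", "body": {"steps": [[0,0,0,0,0],[0,0,0,0,0],[0,0,-0.06,0,0],[0,0,-0.13,0,0],[0,0,-0.2,0,0]], "newtons": 25}}

```text
t: 19.53
tcp_pos: [0.6178, -0.3403, 0.1928]
tool_rot: [-0.002, 0.565, 0.825, 0.0]
force: [1.3, -1.0, -0.5]
opening: 0.0313
grip_force: 25.0
```

```bash
python3 - <<'E'
from h import *
for i in range(3): s=snap('scene')
cv2.imwrite('pics/s3.png',s['frame'][:,:,::-1])
go([.4938,.1559,.2],67.2);st=tool()[3];print(st['opening'],st['grip_force'],st['force'])
E
```

```text
at [ 0.6211 -0.341   0.1975] yaw 111.2 -> shares [ 0.8487  0.1022 -0.008 ] spin 0.2446
0.0313895415885257 24.999819695949554 [-0.44550394  0.07595539 -2.44747471]
```

Emit:
{"method": "step_arm", "body": {"steps": [[0.05,0.0062,-0.005,0,0],[0.11,0.0137,-0.01,0,0],[0.177,0.022,-0.01,0,0],[0.244,0.0303,-0.01,0,0],[0.31,0.0385,-0.01,0,0]]}}

```text
t: 20.1
tcp_pos: [0.571, -0.1572, 0.1974]
tool_rot: [-0.002, 0.565, 0.825, -0.0]
force: [0.6, 0.5, -0.5]
opening: 0.0317
grip_force: 25.0
```

Emit:
{"method": "step_arm", "body": {"steps": [[0.062,0.0077,0,0,0],[0.124,0.0154,0,0,0],[0.186,0.0231,0,0,0],[0.248,0.0308,0,0,0],[0.31,0.0385,0,0,0]]}}

```text
t: 20.52
tcp_pos: [0.5254, 0.024, 0.1978]
tool_rot: [-0.001, 0.565, 0.825, -0.001]
force: [0.3, -0.2, -1.3]
opening: 0.0313
grip_force: 25.0
```

Emit:
{"method": "step_arm", "body": {"steps": [[0.055,0.0068,0,0.039,0],[0.11,0.0136,0,0.078,0],[0.165,0.0204,0,0.117,0],[0.21,0.0259,0,0.156,0],[0.2284,0.0282,0,0.195,0]]}}

```text
t: 20.93
tcp_pos: [0.4907, 0.1609, 0.1982]
tool_rot: [-0.002, 0.787, 0.617, -0.001]
force: [-0.0, 0.3, -0.8]
opening: 0.0311
grip_force: 25.0
```

```bash
python3 - <<'E'
from h import *
for i in range(3): s=snap('top')
go([.4938,.1559,.083],67.2);st=tool()[3];print(st['opening'],st['grip_force'],st['force'])
E
```

```text
at [0.4924 0.1569 0.1982] yaw 76.4 -> shares [-0.0008  0.003   0.192 ] spin 0.0513
0.030855552255224593 25.00032663345337 [ 0.99595699 -0.7030636  -0.00844026]
```

Emit:
{"method": "step_arm", "body": {"steps": [[0,0.003,0.03,0.035,0],[0,0.003,0.08,0.0513,0],[0,0.003,0.13,0.0513,0],[0,0.003,0.17,0.0513,0],[0,0.003,0.19,0.0513,0]]}}

```text
t: 21.5
tcp_pos: [0.5024, 0.1663, 0.0873]
tool_rot: [-0.004, 0.833, 0.553, 0.013]
force: [7.9, 19.3, 2.2]
opening: 0.0315
grip_force: 37.4
```

Emit:
{"method": "step_arm", "body": {"steps": [[0,0,0,0,0],[0,0,0.002,0,0],[0,0,0.002,0,0],[0,0,0.002,0,0],[0,0,0.002,0,0.5]], "newtons": 6}}

```text
t: 21.92
tcp_pos: [0.5021, 0.166, 0.087]
tool_rot: [-0.004, 0.833, 0.553, 0.013]
force: [9.7, 21.3, -3.9]
opening: 0.0349
grip_force: 11.7
```

Emit:
{"method": "step_arm", "body": {"steps": [[0,0,0,0,0.5],[0,0,0,0,0.55],[0,0,0,0,0.55],[0,0,0,0,0.55],[0,0,-0.03,0,0.55]]}}

```text
t: 22.33
tcp_pos: [0.4987, 0.1651, 0.1026]
tool_rot: [-0.006, 0.833, 0.552, 0.008]
force: [3.6, 14.9, 0.8]
opening: 0.0472
grip_force: 7.3
```

Emit:
{"method": "step_arm", "body": {"steps": [[0,0,-0.03,0,0.55],[0,0,-0.09,0,0.55],[0,0,-0.14,0,0.55],[0,0,-0.17,0,0.55],[0,0,-0.17,0,0.55]]}}

```text
t: 22.75
tcp_pos: [0.4981, 0.155, 0.2078]
tool_rot: [0.002, 0.835, 0.551, 0.003]
force: [-0.3, -0.1, 0.5]
opening: 0.0481
grip_force: 0.0
```

```bash
python3 - <<'E'
from det import *
blobs('top',151); blobs('scene',195); blobs('scene',160,.077);snap('scene','s4.png')
go([.4828,-.3916,.2],121)
E
```

```text
top [453.1 277.9] 258 c [ 0.5044 -0.2356] rect c [ 0.5045 -0.236 ] 0.023 0.057 ang 9.8
top [507.6 297.4] 427 c [ 0.4619 -0.3569] rect c [ 0.4618 -0.3569] 0.049 0.044 ang 30.8
scene [342.6 226.9] 285 c [0.49   0.1585] rect c [0.4885 0.1588] 0.049 0.043 ang 73.3
scene [365.3 226.6] 43 c [0.5042 0.2093] rect c [0.5023 0.2105] 0.007 0.04 ang 73.3
scene [115.6 266.2] 344 c [ 0.4638 -0.3553] rect c [ 0.4626 -0.3551] 0.055 0.048 ang 32.2
scene [172. 280.] 226 c [ 0.5392 -0.2418] rect c [ 0.5389 -0.2418] 0.024 0.06 ang 13.7
scene [396.3 207.2] 104 c [0.4955 0.2868] rect c [0.4923 0.2882] 0.196 0.004 ang 66.7
scene [435.8 201.3] 109 c [0.503  0.3828] rect c [0.4995 0.3827] 0.067 0.039 ang 9.5
scene [372.9 202.9] 49 c [0.4659 0.24  ] rect c [0.463  0.2412] 0.009 0.042 ang 73.3
scene [207.3 215.4] 59 c [ 0.3971 -0.1379] rect c [ 0.4002 -0.1405] 0.028 0.028 ang 69.3
scene [342.6 226.8] 307 c [0.5211 0.1477] rect c [0.5219 0.1483] 0.05 0.045 ang 73.3
scene [365.  227.3] 60 c [0.5373 0.1953] rect c [0.5349 0.1973] 0.011 0.042 ang 73.3
scene [269.1 243.6] 43 c [ 0.5248 -0.0227] rect c [ 0.5248 -0.0213] 0.017 0.025 ang 71.9
scene [290.3 259.5] 285 c [0.5836 0.01  ] rect c [0.5912 0.0071] 0.085 0.064 ang 41.9
scene [315.5 264.5] 94 c [0.6127 0.0575] rect c [0.6144 0.0609] 0.034 0.036 ang 37.2
scene [383.8 283.9] 56 c [0.7045 0.1772] rect c [0.7069 0.1801] 0.024 0.023 ang 69.6
at [0.4947 0.1544 0.2027] yaw 66.8 -> shares [-0.8444  0.3399  0.0058] spin -0.301
```

```bash
python3 - <<'E'
from h import *
a=cv2.imread('pics/s4.png')[165:265,305:455]; b=cv2.cvtColor(snap('top')['frame'],cv2.COLOR_RGB2BGR)[225:325,200:350]; c=cv2.imread('pics/s3.png')[210:310,90:240]
f=lambda q:cv2.resize(q,(390,260),interpolation=cv2.INTER_CUBIC)
cv2.imwrite('pics/c10.png',np.vstack([np.hstack([f(a),f(b)]),np.hstack([f(c),f(c)])]))
E
```

```text
(no output)
```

View pics/c10.png

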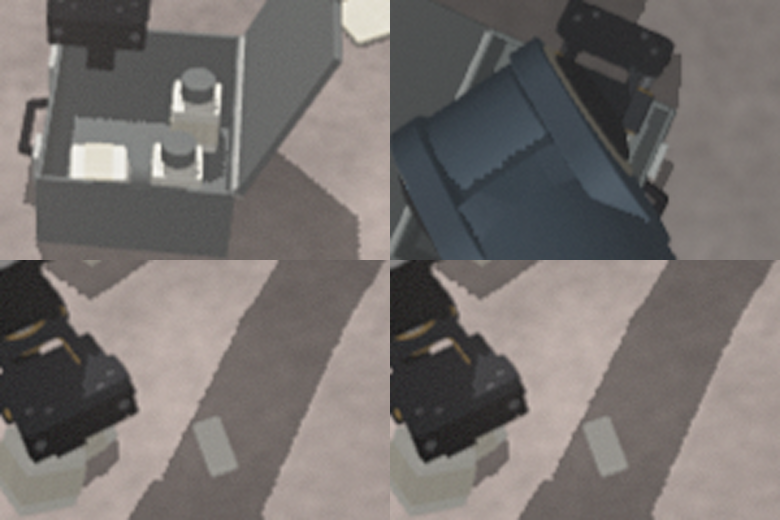

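Emit:
{"method": "step_arm", "body": {"steps": [[-0.05,0.02,0,0,1],[-0.11,0.0441,0,0,1],[-0.177,0.071,0,0,1],[-0.244,0.0978,0,0,1],[-0.31,0.1243,0,0,1]]}}

```text
t: 23.42
tcp_pos: [0.4896, -0.0419, 0.203]
tool_rot: [-0.001, 0.834, 0.552, -0.001]
force: [0.1, 1.6, -0.2]
opening: 0.0734
grip_force: 0.0
```

Emit:
{"method": "step_arm", "body": {"steps": [[-0.062,0.0249,0,0,1],[-0.124,0.0497,0,0,1],[-0.186,0.0746,0,0,1],[-0.248,0.0994,0,0,1],[-0.31,0.1243,0,0,1]]}}

```text
t: 23.83
tcp_pos: [0.485, -0.2422, 0.2029]
tool_rot: [-0.001, 0.834, 0.551, -0.001]
force: [1.1, 0.6, -1.3]
opening: 0.0867
grip_force: 0.0
```

Emit:
{"method": "step_arm", "body": {"steps": [[-0.055,0.022,0.02,-0.039,1],[-0.11,0.0441,0.05,-0.078,1],[-0.165,0.0661,0.09,-0.117,1],[-0.225,0.0902,0.13,-0.156,1],[-0.225,0.0902,0.165,-0.195,1]]}}

```text
t: 24.25
tcp_pos: [0.4802, -0.3939, 0.1024]
tool_rot: [0.0, 0.63, 0.776, -0.002]
force: [-0.0, -1.3, 0.4]
opening: 0.087
grip_force: 0.0
```

```bash
python3 - <<'E'
from det import *
blobs('scene',195);blobs('top',151);blobs('scene',195)
go([.4833,-.3916,.031],120)
s=snap('top','t5.png')
# sample grid in case frame at z=.043
c=np.array([.4663,.2065]);X=np.array([.3875,.9219]);Y=np.array([-.9219,.3875])
g=cv2.cvtColor(s['frame'],cv2.COLOR_RGB2GRAY)
print('cols xc mm',list(range(-76,25,4)))
for yc in range(-90,0,6):
    print(yc,[int(g[int(round(p[1])),int(round(p[0]))]) for xc in range(-76,25,4) for p in[proj(s,[*(c+xc/1e3*X+yc/1e3*Y),.04])]])
E
```

```text
scene [342.8 226.9] 271 c [0.4902 0.1589] rect c [0.4885 0.1588] 0.049 0.043 ang 73.3
scene [365.2 226.8] 42 c [0.5047 0.2091] rect c [0.5023 0.2105] 0.007 0.04 ang 73.3
scene [116.2 266.3] 309 c [ 0.4645 -0.3541] rect c [ 0.4634 -0.354 ] 0.053 0.045 ang 32.1
top [250.8 275.1] 110 c [0.5077 0.218 ] rect c [0.5173 0.2214] 0.042 0.042 ang 69.1
top [279.  281.9] 404 c [0.4928 0.1546] rect c [0.493  0.1548] 0.043 0.048 ang 72.3
top [506.8 297.3] 380 c [ 0.462 -0.355] rect c [ 0.4621 -0.3567] 0.047 0.043 ang 30.8
top [233.9 308.1] 72 c [0.4338 0.2546] rect c [0.4382 0.2562] 0.042 0.017 ang 64.3
scene [342.7 226.8] 275 c [0.4899 0.1588] rect c [0.4885 0.1588] 0.049 0.043 ang 73.3
scene [365.2 226.8] 42 c [0.5047 0.2091] rect c [0.5023 0.2105] 0.007 0.04 ang 73.3
scene [118.5 266.4] 229 c [ 0.4662 -0.3494] rect c [ 0.4625 -0.3507] 0.046 0.042 ang 30.8
at [ 0.4808 -0.3848  0.1019] yaw 101.8 -> shares [-0.0126  0.0023  0.1181] spin -0.1013
cols xc mm [-76, -72, -68, -64, -60, -56, -52, -48, -44, -40, -36, -32, -28, -24, -20, -16, -12, -8, -4, 0, 4, 8, 12, 16, 20, 24]
-90 [72, 73, 81, 103, 102
[... 1155 characters left out ...]
, 94, 103, 101, 104, 111, 142, 173, 115, 89]
-30 [71, 72, 96, 139, 173, 176, 167, 162, 161, 159, 162, 160, 159, 174, 175, 173, 119, 98, 96, 96, 94, 102, 153, 176, 175, 137]
-24 [70, 73, 82, 104, 154, 106, 140, 153, 157, 143, 155, 160, 154, 168, 176, 173, 102, 102, 102, 103, 102, 112, 145, 176, 176, 176]
-18 [71, 72, 81, 105, 104, 103, 102, 102, 104, 103, 102, 104, 102, 102, 103, 103, 101, 102, 102, 102, 101, 101, 102, 105, 101, 102]
-12 [73, 80, 95, 103, 104, 103, 103, 104, 102, 102, 103, 103, 101, 102, 102, 102, 104, 102, 101, 102, 103, 101, 101, 102, 101, 101]
-6 [72, 78, 104, 102, 104, 103, 103, 104, 102, 103, 102, 104, 102, 103, 102, 103, 101, 102, 102, 102, 102, 102, 101, 102, 103, 101]
```

Emit:
{"method": "step_arm", "body": {"steps": [[-0.012,0.002,0.03,-0.035,1],[-0.012,0.002,0.06,-0.075,1],[-0.012,0.002,0.09,-0.1013,1],[-0.012,0.002,0.118,-0.1013,0.5],[-0.012,0.002,0.118,-0.1013,0]], "newtons": 4}}

```text
t: 24.87
tcp_pos: [0.4853, -0.3898, 0.0332]
tool_rot: [-0.002, 0.498, 0.867, 0.0]
force: [-0.1, -0.1, 0.2]
opening: 0.0802
grip_force: 0.0
```

Emit:
{"method": "step_arm", "body": {"steps": [[0,0,0,0,0],[0,0,0,0,0],[0,0,0,0,0],[0,0,0,0,0],[0,0,0,0,0]]}}

```text
t: 25.28
tcp_pos: [0.4863, -0.3926, 0.0356]
tool_rot: [0.001, 0.499, 0.867, -0.0]
force: [0.8, 0.6, -0.4]
opening: 0.048
grip_force: 0.0
```

Emit:
{"method": "step_arm", "body": {"steps": [[0,0,0,0,0],[0,0,0,0,0],[0,0,0,0,0],[0,0,0,0,0],[0,0,0,0,0]]}}

```text
t: 25.7
tcp_pos: [0.4857, -0.3926, 0.0347]
tool_rot: [0.0, 0.499, 0.867, -0.0]
force: [-0.6, -0.6, 2.3]
opening: 0.032
grip_force: 4.0
```

```bash
python3 - <<'E'
from h import *
go([.4833,-.3916,.031],120);st=tool()[3];print(st['opening'],st['grip_force'],st['force'])
E
```

```text
at [ 0.4857 -0.3926  0.0347] yaw 120.2 -> shares [ 0.0035 -0.0026  0.0061] spin 0.0011
0.03197943038938061 3.992903307080269 [-0.64710451 -0.62543325  2.3029395 ]
```

Emit:
{"method": "step_arm", "body": {"steps": [[0,0,0,0,0.45],[0,0,0,0,0.45],[0,0,0.006,0,0.45],[0,0,0.006,0,0],[0,0,0.006,0,0]]}}

```text
t: 26.12
tcp_pos: [0.4855, -0.3921, 0.0304]
tool_rot: [-0.0, 0.498, 0.867, 0.0]
force: [-0.9, -0.8, -0.4]
opening: 0.0321
grip_force: 1.8
```

Emit:
{"method": "step_arm", "body": {"steps": [[0,0,0,0,0],[0,0,0,0,0],[0,0,0,0,0],[0,0,0,0,0],[0,0,0,0,0]]}}

```text
t: 26.53
tcp_pos: [0.4857, -0.3923, 0.0309]
tool_rot: [-0.0, 0.498, 0.867, 0.0]
force: [-0.3, -0.5, -1.2]
opening: 0.0319
grip_force: 4.0
```

Emit:
{"method": "step_arm", "body": {"steps": [[0.007,0,-0.016,0,0],[0.0165,0,-0.031,0,0],[0.028,0,-0.044,0,0],[0.042,0,-0.055,0,0],[0.057,0,-0.0655,0,0]]}}

```text
t: 26.95
tcp_pos: [0.4683, -0.362, 0.0715]
tool_rot: [0.001, 0.498, 0.867, -0.0]
force: [-0.7, 0.2, -1.8]
opening: 0.0314
grip_force: 4.0
```

Emit:
{"method": "step_arm", "body": {"steps": [[0.016,0,-0.008,0,0],[0.033,0,-0.012,0,0],[0.051,0,-0.013,0,0],[0.068,0,-0.011,0,0],[0.085,0,-0.007,0,0]]}}

```text
t: 27.37
tcp_pos: [0.4423, -0.3177, 0.0745]
tool_rot: [0.0, 0.498, 0.867, -0.0]
force: [0.8, 0.7, 0.9]
opening: 0.0318
grip_force: 4.0
```

Emit:
{"method": "step_arm", "body": {"steps": [[0,0,0,0,0],[0,0,0,0,0],[0,0,-0.06,0,0],[0,0,-0.13,0,0],[0,0,-0.2,0,0]], "newtons": 30}}

```text
t: 27.78
tcp_pos: [0.4423, -0.3185, 0.1939]
tool_rot: [-0.001, 0.498, 0.867, 0.001]
force: [0.7, -0.7, -1.7]
opening: 0.031
grip_force: 30.0
```

```bash
python3 - <<'E'
from h import *
for i in range(4): s=snap('scene')
cv2.imwrite('pics/s6.png',s['frame'][:,:,::-1])
x,M,y,st=tool();go([.4109,.1907,.2],67.2);print(st['opening'],st['grip_force'],st['force'])
# predicted upright outline
g=cv2.cvtColor(s['frame'],cv2.COLOR_RGB2GRAY)
for z in (.02,.03,.04,.05,.06,.067,.075,.085):
    print(int(z*1000),[int(g[int(round(p[1])),int(round(p[0]))]) for a in range(-45,46,6) for p in[proj(s,x+M@[a/1e3,-.0,z])]])
E
```

```text
at [ 0.4432 -0.3194  0.1944] yaw 120.2 -> shares [ 0.7622  0.3806 -0.0107] spin 0.2942
0.031415813629985544 29.999557435512543 [-1.16639229  0.26621127 -2.68501409]
20 [174, 173, 172, 161, 145, 153, 83, 80, 46, 49, 48, 50, 49, 49, 52, 48]
30 [181, 179, 179, 180, 140, 145, 153, 137, 44, 52, 50, 53, 241, 103, 110, 100]
40 [173, 177, 175, 168, 132, 145, 151, 151, 136, 97, 134, 145, 240, 138, 107, 105]
50 [170, 169, 170, 175, 137, 134, 148, 144, 146, 143, 144, 144, 144, 142, 102, 101]
60 [174, 172, 168, 165, 160, 137, 134, 137, 134, 135, 133, 138, 138, 136, 159, 166]
67 [175, 172, 171, 165, 161, 137, 133, 139, 134, 134, 135, 138, 134, 135, 161, 160]
75 [172, 166, 169, 161, 163, 151, 132, 135, 133, 136, 133, 137, 136, 139, 157, 156]
85 [175, 172, 173, 171, 167, 163, 148, 141, 140, 138, 143, 144, 140, 141, 158, 162]
```

Emit:
{"method": "step_arm", "body": {"steps": [[0.04,0.032,-0.005,0,0],[0.09,0.072,-0.01,0,0],[0.143,0.114,-0.01,0,0],[0.196,0.156,-0.01,0,0],[0.249,0.198,-0.01,0,0]]}}

```text
t: 28.4
tcp_pos: [0.4689, -0.1284, 0.1977]
tool_rot: [-0.002, 0.499, 0.867, -0.0]
force: [0.7, -1.0, -1.8]
opening: 0.0309
grip_force: 30.0
```

Emit:
{"method": "step_arm", "body": {"steps": [[0.053,0.028,0,0,0],[0.106,0.056,0,0,0],[0.16,0.083,0,0,0],[0.213,0.111,0,0,0],[0.266,0.139,0,0,0]]}}

```text
t: 28.82
tcp_pos: [0.4605, 0.051, 0.1978]
tool_rot: [-0.002, 0.499, 0.867, -0.001]
force: [0.5, 1.4, -1.5]
opening: 0.0311
grip_force: 30.0
```

Emit:
{"method": "step_arm", "body": {"steps": [[0.055,0.0116,0,0.039,0],[0.11,0.023,0,0.078,0],[0.165,0.0347,0,0.117,0],[0.215,0.0452,0,0.156,0],[0.2446,0.0514,0,0.195,0]]}}

```text
t: 29.23
tcp_pos: [0.4126, 0.1946, 0.198]
tool_rot: [-0.001, 0.734, 0.68, -0.001]
force: [-0.8, 0.8, -1.2]
opening: 0.0309
grip_force: 30.0
```

```bash
python3 - <<'E'
from h import *
for i in range(4): s=snap('scene')
cv2.imwrite('pics/s7.png',s['frame'][:,:,::-1])
x,M,y,st=tool();go([.4148,.1924,.083],67.2);print(st['opening'],st['grip_force'],st['force'])
g=cv2.cvtColor(s['frame'],cv2.COLOR_RGB2GRAY)
for z in (.02,.03,.04,.05,.06,.067,.075,.085,.095):
    print(int(z*1000),[int(g[int(round(p[1])),int(round(p[0]))]) for a in range(-45,46,6) for p in[proj(s,x+M@[a/1e3,-.0,z])]])
E
```

```text
at [0.414  0.1919 0.1982] yaw 85.9 -> shares [0.0012 0.0018 0.1919] spin 0.1041
0.031183591772309116 29.999394714832306 [ 0.76667275 -0.18196605 -1.59566047]
20 [161, 159, 157, 163, 145, 145, 130, 76, 53, 52, 52, 78, 130, 149, 157, 142]
30 [161, 158, 160, 159, 143, 139, 147, 152, 46, 52, 52, 53, 152, 156, 157, 157]
40 [166, 166, 165, 168, 164, 131, 149, 153, 158, 156, 158, 155, 153, 155, 145, 152]
50 [161, 158, 168, 165, 161, 128, 138, 149, 149, 148, 149, 150, 147, 148, 147, 151]
60 [142, 94, 94, 134, 139, 136, 131, 137, 135, 136, 135, 140, 138, 141, 147, 148]
67 [133, 87, 89, 88, 82, 112, 131, 140, 136, 139, 137, 136, 141, 136, 149, 150]
75 [134, 86, 88, 89, 89, 92, 133, 141, 136, 139, 136, 139, 136, 141, 143, 146]
85 [119, 88, 88, 88, 83, 86, 125, 148, 148, 150, 149, 146, 149, 150, 83, 83]
95 [103, 83, 86, 88, 87, 90, 86, 92, 85, 84, 85, 84, 85, 85, 86, 82]
```

Emit:
{"method": "step_arm", "body": {"steps": [[0,0.002,0.01,0.039,0],[0,0.002,0.04,0.078,0],[0,0.002,0.09,0.104,0],[0,0.002,0.14,0.104,0],[0,0.002,0.18,0.104,0]]}}

```text
t: 29.85
tcp_pos: [0.4157, 0.1896, 0.089]
tool_rot: [0.0, 0.834, 0.551, -0.002]
force: [0.4, -0.5, -1.4]
opening: 0.0309
grip_force: 30.0
```

Emit:
{"method": "step_arm", "body": {"steps": [[0,0,0.004,0,0],[0,0,0.008,0,0],[0,0,0.01,0,0],[0,0,0.01,0,0],[0,0,0.01,0,0]]}}

```text
t: 30.27
tcp_pos: [0.4172, 0.1925, 0.087]
tool_rot: [0.0, 0.834, 0.552, 0.001]
force: [0.5, 0.1, -1.6]
opening: 0.0311
grip_force: 30.0
```

Emit:
{"method": "step_arm", "body": {"steps": [[0,0,0.004,0,0],[0,0,0.008,0,0],[0,0,0.011,0,0],[0,0,0.011,0,0],[0,0,0.011,0,0]], "newtons": 8}}

```text
t: 30.68
tcp_pos: [0.4166, 0.1926, 0.0795]
tool_rot: [0.0, 0.834, 0.552, 0.0]
force: [-0.0, 0.1, 1.2]
opening: 0.0317
grip_force: 8.0
```

Emit:
{"method": "step_arm", "body": {"steps": [[0,0,0,0,0.45],[0,0,0,0,0.5],[0,0,0,0,0.55],[0,0,0,0,0.55],[0,0,0,0,0.55]]}}

```text
t: 31.1
tcp_pos: [0.4161, 0.1922, 0.0791]
tool_rot: [0.0, 0.834, 0.552, -0.0]
force: [-0.0, -0.1, -0.4]
opening: 0.0469
grip_force: 0.0
```

Emit:
{"method": "step_arm", "body": {"steps": [[0,0,0,0,0.55],[0,0,-0.03,0,0.55],[0,0,-0.08,0,0.55],[0,0,-0.14,0,0.6],[0,0,-0.2,0,0.65]]}}

```text
t: 31.52
tcp_pos: [0.4154, 0.1922, 0.2001]
tool_rot: [-0.001, 0.833, 0.553, -0.001]
force: [1.9, 0.5, 0.3]
opening: 0.0531
grip_force: 0.0
```

```bash
python3 - <<'E'
from det import *
blobs('scene',195,.055);blobs('scene',195,.049);blobs('scene',195)
s=snap('scene','s8.png')
c=np.array([.4663,.2065]);X=np.array([.3875,.9219]);Y=np.array([-.9219,.3875])
x,M,y,st=tool();d=x[:2]-c;print('tool in case',d@X,d@Y)
go([*(c-.0375*X-.0445*Y),.15],72)
print(robot.read_state()['t'])
E
```

```text
scene [339.1 226.7] 187 c [0.4978 0.1473] rect c [0.4967 0.1474] 0.033 0.043 ang 73.3
scene [172.1 280. ] 223 c [ 0.5491 -0.241 ] rect c [ 0.5488 -0.2411] 0.023 0.059 ang 12.6
scene [340.2 226.6] 220 c [0.4922 0.1519] rect c [0.4923 0.1538] 0.042 0.043 ang 73.3
scene [172.1 280. ] 223 c [ 0.5437 -0.2414] rect c [ 0.5434 -0.2415] 0.023 0.059 ang 12.6
scene [340.2 226.5] 217 c [0.4874 0.1536] rect c [0.4875 0.1554] 0.042 0.043 ang 73.3
scene [172.1 280. ] 223 c [ 0.5392 -0.2417] rect c [ 0.5388 -0.2418] 0.023 0.059 ang 12.6
tool in case -0.032388280629497467 0.040268124095774335
at [0.4166 0.1922 0.2   ] yaw 67.0 -> shares [-0.0082  0.1411  0.0837] spin -0.0276
31.7167
```

Emit:
{"method": "step_arm", "body": {"steps": [[-0.003,0.05,0,-0.014,0.7],[-0.008,0.1,0.03,-0.0276,0.7],[-0.008,0.141,0.08,-0.0276,0.7],[-0.008,0.141,0.12,-0.0276,0.7],[-0.008,0.141,0.15,-0.0276,0.7]]}}

```text
t: 32.13
tcp_pos: [0.4914, 0.1528, 0.1052]
tool_rot: [-0.001, 0.81, 0.587, -0.003]
force: [-0.8, -0.3, -0.1]
opening: 0.0609
grip_force: 0.0
```

```bash
python3 - <<'E'
from h import *
for i in range(3): robot.snapshot('top')
c=np.array([.4663,.2065]);X=np.array([.3875,.9219]);Y=np.array([-.9219,.3875])
go([*(c-.0375*X-.0445*Y),.037],72);print(tool()[3]['opening'])
E
```

```text
at [0.4902 0.1543 0.1068] yaw 72.1 -> shares [0.0022 0.0045 0.1164] spin 0.0004
0.06062682513046251
```

Emit:
{"method": "step_arm", "body": {"steps": [[0.002,0.004,0.03,0,0.7],[0.002,0.004,0.06,0,0.7],[0.002,0.004,0.09,0,0.7],[0.002,0.004,0.108,0,0.7],[0.002,0.004,0.115,0,0.7]]}}

```text
t: 32.7
tcp_pos: [0.4943, 0.1553, 0.0395]
tool_rot: [-0.0, 0.809, 0.588, -0.001]
force: [0.2, 0.1, -0.0]
opening: 0.0611
grip_force: 0.0
```

Emit:
{"method": "step_arm", "body": {"steps": [[0,0,0,0,0.4],[0,0,0,0,0.2],[0,0,0,0,0.1],[0,0,0,0,0],[0,0,0,0,0]], "newtons": 15}}

```text
t: 33.12
tcp_pos: [0.4955, 0.1556, 0.0412]
tool_rot: [0.0, 0.809, 0.588, 0.001]
force: [-0.8, -0.3, 4.5]
opening: 0.0442
grip_force: 15.0
```

Emit:
{"method": "step_arm", "body": {"steps": [[0,0,0,0,0],[0,0,0,0,0],[0,0,0,0,0],[0,0,0,0,0],[0,0,0,0,0]]}}

```text
t: 33.53
tcp_pos: [0.4955, 0.1556, 0.0412]
tool_rot: [0.0, 0.809, 0.588, 0.001]
force: [-0.6, -0.7, 6.8]
opening: 0.0441
grip_force: 15.0
```

Emit:
{"method": "step_arm", "body": {"steps": [[0,0,-0.01,0,0],[0,0,-0.04,0,0],[0,0,-0.09,0,0],[0,0,-0.15,0,0],[0,0,-0.2,0,0]], "newtons": 25}}

```text
t: 33.95
tcp_pos: [0.4946, 0.1554, 0.162]
tool_rot: [-0.0, 0.809, 0.588, 0.0]
force: [0.1, -0.7, -1.0]
opening: 0.0439
grip_force: 25.0
```

Emit:
{"method": "step_arm", "body": {"steps": [[-0.02,0.012,-0.02,0,0],[-0.055,0.032,-0.02,0,0],[-0.095,0.055,-0.02,0,0],[-0.14,0.081,-0.02,0,0],[-0.1885,0.109,-0.02,0,0]]}}

```text
t: 34.37
tcp_pos: [0.5219, 0.0269, 0.1727]
tool_rot: [0.0, 0.808, 0.589, 0.0]
force: [1.5, 0.4, -0.6]
opening: 0.0438
grip_force: 25.0
```

Emit:
{"method": "step_arm", "body": {"steps": [[-0.05,0.029,0,0,0],[-0.1,0.058,0,0,0],[-0.14,0.081,0,0,0],[-0.17,0.098,0,0,0],[-0.1885,0.109,0,0,0]]}}

```text
t: 34.78
tcp_pos: [0.5492, -0.1038, 0.172]
tool_rot: [0.0, 0.81, 0.586, -0.0]
force: [0.1, -0.7, -0.8]
opening: 0.0437
grip_force: 25.0
```

```bash
python3 - <<'E'
from h import *
for i in range(3): robot.snapshot('top')
go([.55,-.1,.04],72);st=tool()[3];print(st['opening'],st['grip_force'],st['force'])
E
```

```text
at [ 0.5492 -0.1002  0.172 ] yaw 71.9 -> shares [0.0006 0.0013 0.2201] spin -0.0003
0.04363594079875212 24.99904140131548 [ 0.75059651  2.088851   -1.17120651]
```

Emit:
{"method": "step_arm", "body": {"steps": [[0,0,0.05,0,0],[0,0,0.11,0,0],[0,0,0.17,0,0],[0,0,0.21,0,0],[0,0,0.223,0,0]]}}

```text
t: 35.35
tcp_pos: [0.5458, -0.0972, 0.0354]
tool_rot: [-0.004, 0.808, 0.589, -0.003]
force: [-13.1, 2.2, 33.5]
opening: 0.0438
grip_force: 25.0
```

Emit:
{"method": "step_arm", "body": {"steps": [[0,0,0.002,0,0],[0,0,0.004,0,0],[0,0,0.004,0,0.6],[0,0,0.004,0,0.8],[0,0,0.004,0,0.8]], "newtons": 4}}

```text
t: 35.77
tcp_pos: [0.5504, -0.1001, 0.0372]
tool_rot: [0.001, 0.809, 0.588, 0.001]
force: [0.2, 0.4, 0.9]
opening: 0.0566
grip_force: 0.0
```

Emit:
{"method": "step_arm", "body": {"steps": [[0,0,0,0,0.8],[0,0,-0.06,0,0.8],[-0.06,0,-0.12,0,0.8],[-0.12,0,-0.2,0,0.8],[-0.18,0,-0.2,0,0.8]]}}

```text
t: 36.18
tcp_pos: [0.5232, -0.1875, 0.1545]
tool_rot: [0.002, 0.807, 0.59, 0.003]
force: [1.0, -0.5, -0.7]
opening: 0.0693
grip_force: 0.0
```

```bash
python3 - <<'E'
from det import *
robot.snapshot('top');blobs('top',151);blobs('scene',195)
c=np.array([.5492,-.101]);X=np.array([.309,.951])
go([*(c+X*.039),.031],72)
E
```

```text
top [392.4 258. ] 413 c [ 0.5482 -0.0999] rect c [ 0.5482 -0.0998] 0.044 0.048 ang 71.4
top [250.8 275. ] 121 c [0.5077 0.218 ] rect c [0.5172 0.2216] 0.042 0.043 ang 69.1
top [234.1 307.7] 84 c [0.4346 0.2543] rect c [0.4359 0.2531] 0.044 0.017 ang 52.5
top [260.5 320.1] 115 c [0.4075 0.1947] rect c [0.4157 0.1982] 0.042 0.043 ang 67.5
scene [365.2 226.7] 44 c [0.5045 0.209 ] rect c [0.502  0.2094] 0.009 0.04 ang 73.3
scene [239.1 269.1] 339 c [ 0.5496 -0.0977] rect c [ 0.5491 -0.0979] 0.053 0.041 ang 73.4
scene [171.1 278.9] 191 c [ 0.5354 -0.2433] rect c [ 0.5382 -0.2418] 0.023 0.058 ang 12.6
at [ 0.5203 -0.1939  0.1519] yaw 71.6 -> shares [ 0.2275 -0.0045  0.2009] spin -0.0024
```

Emit:
{"method": "step_arm", "body": {"steps": [[0.05,-0.001,0,0,1],[0.11,-0.002,0.02,0,1],[0.17,-0.003,0.05,0,1],[0.2337,-0.0035,0.07,0,1],[0.2337,-0.0035,0.1,0,1]]}}

```text
t: 36.75
tcp_pos: [0.5643, -0.0438, 0.0909]
tool_rot: [-0.001, 0.805, 0.593, 0.004]
force: [0.9, 0.9, 1.2]
opening: 0.0859
grip_force: 0.0
```

```bash
python3 - <<'E'
from h import *
for i in range(4): robot.snapshot('top')
go([.5617,-.0599,.03],72)
E
```

```text
at [ 0.5614 -0.0549  0.0896] yaw 72.1 -> shares [-0.0077  0.0033  0.0994] spin 0.0004
```

Emit:
{"method": "step_arm", "body": {"steps": [[0.005,0,0.03,0,1],[0.005,0,0.05,0,1],[0.005,0,0.05,0,1],[0.005,0,0.05,0,1],[0.005,0,0.05,0,1]]}}

```text
t: 37.37
tcp_pos: [0.5631, -0.053, 0.0608]
tool_rot: [0.0, 0.809, 0.587, 0.0]
force: [0.6, 0.5, -0.1]
opening: 0.087
grip_force: 0.0
```

```bash
python3 - <<'E'
from h import *
go([.5617,-.0599,.03],72)
for i in range(4): robot.snapshot('top')
go([.5617,-.0599,.03],72)
E
```

```text
at [ 0.5631 -0.053   0.0608] yaw 72.0 -> shares [-0.0116  0.0012  0.0513] spin -0.0002
at [ 0.5632 -0.0526  0.0608] yaw 72.0 -> shares [-0.0123  0.0013  0.0513] spin 0.0
```

Settled now; correct by −0.012 and descend to grip.

Emit:
{"method": "step_arm", "body": {"steps": [[-0.012,0.001,0.02,0,1],[-0.012,0.001,0.04,0,1],[-0.012,0.001,0.051,0,0.6],[-0.012,0.001,0.051,0,0.2],[-0.012,0.001,0.051,0,0]], "newtons": 4}}

```text
t: 37.98
tcp_pos: [0.5605, -0.0592, 0.0285]
tool_rot: [-0.001, 0.809, 0.588, -0.001]
force: [-0.4, 0.4, 0.6]
opening: 0.0748
grip_force: 0.0
```

Emit:
{"method": "step_arm", "body": {"steps": [[0,0,0,0,0],[0,0,0,0,0],[0,0,0,0,0],[0,0,0,0,0],[0,0,0,0,0]]}}

```text
t: 38.4
tcp_pos: [0.5613, -0.0594, 0.0298]
tool_rot: [0.0, 0.809, 0.588, 0.0]
force: [0.6, 0.3, 0.2]
opening: 0.0418
grip_force: 0.0
```

Emit:
{"method": "step_arm", "body": {"steps": [[0,0,0,0,0],[0,0,0,0,0],[0,0,0,0,0],[0,0,0,0,0],[0,0,0,0,0]]}}

```text
t: 38.82
tcp_pos: [0.5613, -0.0595, 0.0296]
tool_rot: [0.0, 0.809, 0.588, 0.0]
force: [0.2, -0.5, 1.7]
opening: 0.032
grip_force: 4.0
```

Emit:
{"method": "step_arm", "body": {"steps": [[-0.007,0,-0.016,0,0],[-0.0165,0,-0.031,0,0],[-0.028,0,-0.044,0,0],[-0.042,0,-0.055,0,0],[-0.057,0,-0.0655,0,0]]}}

```text
t: 39.23
tcp_pos: [0.5504, -0.0931, 0.0699]
tool_rot: [0.0, 0.809, 0.588, 0.0]
force: [-0.0, 0.1, -0.9]
opening: 0.0317
grip_force: 4.0
```

Emit:
{"method": "step_arm", "body": {"steps": [[-0.016,0,-0.008,0,0],[-0.033,0,-0.012,0,0],[-0.051,0,-0.013,0,0],[-0.068,0,-0.011,0,0],[-0.085,0,-0.007,0,0]]}}

```text
t: 39.65
tcp_pos: [0.5348, -0.1416, 0.0733]
tool_rot: [0.0, 0.809, 0.588, 0.0]
force: [-0.7, 1.5, 4.9]
opening: 0.0319
grip_force: 4.0
```

Emit:
{"method": "step_arm", "body": {"steps": [[0,0,0,0,0],[0,0,0,0,0],[0,0,-0.05,0,0],[0,0,-0.12,0,0],[0,0,-0.2,0,0]], "newtons": 30}}

```text
t: 40.07
tcp_pos: [0.5333, -0.1405, 0.1858]
tool_rot: [-0.002, 0.809, 0.588, -0.001]
force: [1.2, -2.0, -1.1]
opening: 0.031
grip_force: 30.0
```

Emit:
{"method": "step_arm", "body": {"steps": [[0.03,-0.015,-0.01,0,0],[0.075,-0.037,-0.01,0,0],[0.125,-0.061,-0.01,0,0],[0.175,-0.086,-0.01,0,0],[0.226,-0.1105,-0.01,0,0]]}}

```text
t: 40.48
tcp_pos: [0.5127, 0.0096, 0.1917]
tool_rot: [-0.0, 0.809, 0.588, -0.001]
force: [-0.2, 0.8, -0.1]
opening: 0.031
grip_force: 30.0
```

Emit:
{"method": "step_arm", "body": {"steps": [[0.05,-0.0245,0,0,0],[0.1,-0.049,0,0,0],[0.15,-0.073,0,0,0],[0.195,-0.095,0,0,0],[0.226,-0.1105,0,0,0]]}}

```text
t: 40.9
tcp_pos: [0.4912, 0.1613, 0.1919]
tool_rot: [-0.001, 0.808, 0.589, -0.0]
force: [-0.0, 0.0, -1.5]
opening: 0.0313
grip_force: 30.0
```

Emit:
{"method": "step_arm", "body": {"steps": [[0,0,0,0.014,0],[0,0,0,0.026,0],[0,0,0,0.026,0],[0,0,0,0.026,0],[0,0,0,0.026,0]]}}

```text
t: 41.32
tcp_pos: [0.4923, 0.1578, 0.1919]
tool_rot: [-0.0, 0.832, 0.555, -0.0]
force: [0.3, 0.1, -0.9]
opening: 0.0311
grip_force: 30.0
```

```bash
python3 - <<'E'
from h import *
s=snap('scene','s9.png')
x,M,y,st=tool();go([.4927,.1585,.083],67.2);print(st['opening'],st['grip_force'],st['force'])
g=cv2.cvtColor(s['frame'],cv2.COLOR_RGB2GRAY)
for z in (.02,.03,.04,.05,.06,.067,.075,.085,.095):
    print(int(z*1000),[int(g[int(round(p[1])),int(round(p[0]))]) for a in range(-45,46,6) for p in[proj(s,x+M@[a/1e3,-.0,z])]])
E
```

```text
at [0.4924 0.1578 0.192 ] yaw 67.3 -> shares [0.0013 0.0002 0.1816] spin 0.0008
0.030952828189515683 29.999870359897614 [ 0.48793818  0.18814757 -1.12488111]
20 [156, 154, 130, 146, 97, 65, 53, 53, 56, 54, 55, 52, 75, 66, 82, 82]
30 [166, 185, 199, 191, 153, 153, 71, 53, 50, 48, 137, 115, 85, 86, 87, 85]
40 [173, 189, 152, 150, 150, 149, 138, 154, 153, 149, 135, 131, 115, 85, 86, 87]
50 [190, 159, 142, 142, 140, 141, 145, 151, 150, 144, 121, 110, 137, 200, 79, 84]
60 [194, 141, 142, 140, 140, 137, 139, 138, 135, 85, 86, 83, 146, 223, 80, 86]
67 [156, 149, 142, 142, 140, 137, 138, 137, 131, 85, 84, 105, 150, 213, 83, 82]
75 [97, 142, 149, 151, 148, 140, 135, 145, 156, 152, 153, 150, 147, 191, 85, 86]
85 [118, 84, 86, 88, 131, 150, 146, 149, 149, 148, 147, 149, 148, 133, 86, 86]
95 [130, 84, 87, 87, 130, 113, 132, 137, 135, 139, 137, 139, 143, 124, 128, 117]
```

Emit:
{"method": "step_arm", "body": {"steps": [[0.02,0,0,0,0],[0.035,0,0.02,0,0],[0.035,0,0.06,0,0],[0.035,0,0.11,0,0],[0.035,0,0.16,0,0]]}}

```text
t: 41.78
tcp_pos: [0.5016, 0.1789, 0.0958]
tool_rot: [0.0, 0.832, 0.555, 0.001]
force: [0.5, -0.1, -1.3]
opening: 0.0309
grip_force: 30.0
```

Emit:
{"method": "step_arm", "body": {"steps": [[0,0,0.008,0,0],[0,0,0.015,0,0],[0,0,0.02,0,0],[0,0,0.02,0,0],[0,0,0.02,0,0]]}}

```text
t: 42.2
tcp_pos: [0.5015, 0.1784, 0.0857]
tool_rot: [0.0, 0.832, 0.554, 0.001]
force: [-0.3, -0.0, -0.9]
opening: 0.0311
grip_force: 30.0
```

```bash
python3 - <<'E'
from h import *
c=np.array([.4663,.2065]);X=np.array([.3875,.9219]);Y=np.array([-.9219,.3875])
x,M,y,st=tool();d=x[:2]-c;print('tool in case',d@X,d@Y,x[2],st['force'],st['opening'])
E
```

```text
tool in case -0.012274034324988803 -0.043369138314252806 0.08570964996473199 [-0.27462751 -0.03184574 -0.90261705] 0.031130661853374746
```

Emit:
{"method": "step_arm", "body": {"steps": [[0,0,0,0,0],[-0.006,0,0,0,0],[-0.014,0,0,0,0],[-0.022,0,0,0,0],[-0.03,0,0,0,0]], "newtons": 4}}

```text
t: 42.62
tcp_pos: [0.4933, 0.1604, 0.0845]
tool_rot: [0.0, 0.832, 0.554, 0.0]
force: [0.5, -0.0, -0.8]
opening: 0.0322
grip_force: 4.0
```

Emit:
{"method": "step_arm", "body": {"steps": [[-0.008,0,0,0,0],[-0.016,0,0,0,0],[-0.025,0,0,0,0],[-0.034,0,0,0,0],[-0.043,0,0,0,0]]}}

```text
t: 43.03
tcp_pos: [0.4835, 0.1369, 0.0843]
tool_rot: [-0.0, 0.832, 0.554, 0.0]
force: [-0.1, 0.3, -0.6]
opening: 0.0321
grip_force: 4.0
```

```bash
python3 - <<'E'
from h import *
robot.snapshot('scene');robot.snapshot('scene')
c=np.array([.4663,.2065]);X=np.array([.3875,.9219]);Y=np.array([-.9219,.3875])
x,M,y,st=tool();d=x[:2]-c;print('tool in case',d@X,d@Y,x[2],st['force'],st['opening'])
s=snap('scene','s10.png');g=cv2.cvtColor(s['frame'],cv2.COLOR_RGB2GRAY)
for z in (.02,.03,.04,.05,.06,.067,.075,.085,.095):
    print(int(z*1000),[int(g[int(round(p[1])),int(round(p[0]))]) for a in range(-45,46,6) for p in[proj(s,x+M@[a/1e3,-.0,z])]])
E
```

```text
tool in case -0.05805575012321585 -0.042900462028902464 0.08430055101499372 [-0.10446284 -0.04989585 -1.20666038] 0.03171078213896959
20 [62, 64, 60, 51, 52, 56, 51, 54, 51, 53, 54, 52, 69, 47, 84, 85]
30 [50, 48, 175, 88, 98, 82, 52, 50, 53, 49, 84, 63, 78, 73, 86, 85]
40 [168, 152, 137, 117, 155, 155, 85, 135, 133, 133, 158, 136, 85, 85, 87, 87]
50 [165, 106, 126, 96, 153, 149, 150, 149, 152, 151, 151, 134, 132, 135, 110, 85]
60 [165, 107, 139, 99, 124, 135, 106, 116, 118, 123, 131, 104, 112, 117, 123, 125]
67 [164, 105, 91, 92, 87, 89, 88, 88, 88, 88, 87, 86, 88, 86, 87, 87]
75 [149, 102, 89, 89, 88, 88, 88, 89, 86, 88, 90, 85, 84, 88, 87, 87]
85 [129, 104, 90, 89, 87, 88, 87, 88, 87, 87, 89, 86, 86, 86, 87, 85]
95 [106, 107, 90, 89, 92, 88, 85, 86, 88, 87, 88, 88, 87, 88, 85, 87]
```

Emit:
{"method": "step_arm", "body": {"steps": [[0.003,0,0.003,0,0],[0.006,0,0.006,0,0],[0.006,0,0.009,0,0],[0.006,0,0.01,0,0],[0.006,0,0.01,0,0]]}}

```text
t: 43.6
tcp_pos: [0.4848, 0.1408, 0.078]
tool_rot: [-0.0, 0.832, 0.555, -0.0]
force: [-0.1, -0.9, -1.2]
opening: 0.0317
grip_force: 4.0
```

Emit:
{"method": "step_arm", "body": {"steps": [[0,0,0,0,0.45],[0,0,0,0,0.5],[0,0,0,0,0.55],[0,0,0,0,0.55],[0,0,0,0,0.55]]}}

```text
t: 44.02
tcp_pos: [0.4851, 0.1407, 0.0785]
tool_rot: [0.0, 0.832, 0.554, 0.0]
force: [-0.3, -0.2, -0.2]
opening: 0.047
grip_force: 0.0
```

Emit:
{"method": "step_arm", "body": {"steps": [[0,0,0,0,0.55],[0,0,-0.03,0,0.55],[0,0,-0.08,0,0.55],[0,0,-0.14,0,0.6],[0,0,-0.2,0,0.65]]}}

```text
t: 44.43
tcp_pos: [0.4843, 0.1406, 0.1993]
tool_rot: [-0.001, 0.832, 0.555, -0.001]
force: [0.9, -0.5, -0.4]
opening: 0.053
grip_force: 0.0
```

Emit:
{"method": "step_arm", "body": {"steps": [[-0.06,0,-0.03,0,0.5],[-0.12,0,-0.06,0,0.3],[-0.18,0,-0.09,0,0],[-0.24,0,-0.12,0,0],[-0.3,0,-0.15,0,0]]}}

```text
t: 44.85
tcp_pos: [0.4145, -0.0266, 0.2892]
tool_rot: [0.0, 0.832, 0.555, 0.0]
force: [0.3, -0.0, -0.6]
opening: 0.031
grip_force: 0.0
```

```bash
python3 - <<'E'
from h import *
robot.snapshot('top');robot.snapshot('top')
a=cv2.cvtColor(snap('top')['frame'],cv2.COLOR_RGB2BGR)[200:365,60:330];b=cv2.cvtColor(snap('scene')['frame'],cv2.COLOR_RGB2BGR)[120:285,300:570]
cv2.imwrite('pics/c11.png',np.vstack([cv2.resize(q,(480,293),interpolation=cv2.INTER_CUBIC) for q in(a,b)]))
print(tool()[0],tool()[2],robot.read_state()['force'])
E
```

```text
[ 0.41560685 -0.02599619  0.28874228] 67.19167775008759 [-0.13662658  1.02762171  0.98585631]
```

View pics/c11.png

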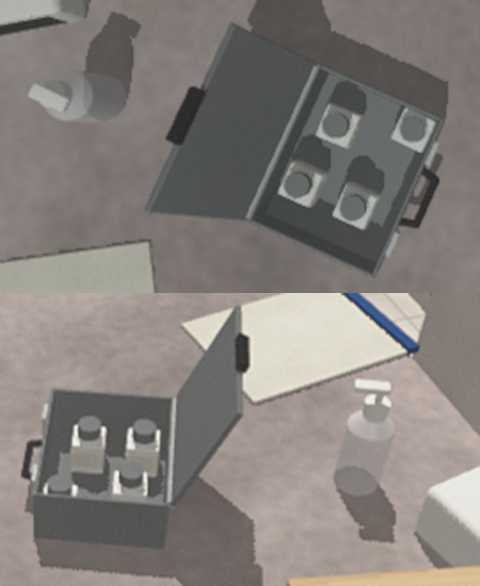

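Emit:
{"method": "step_arm", "body": {"steps": [[0.05,-0.005,-0.04,0,0],[0.1,-0.01,-0.07,0,0],[0.165,-0.017,-0.085,0,0],[0.23,-0.023,-0.085,0,0],[0.295,-0.03,-0.085,0,0]]}}

```text
t: 45.47
tcp_pos: [0.4673, 0.1485, 0.3395]
tool_rot: [-0.0, 0.832, 0.555, 0.001]
force: [0.9, -1.0, -0.4]
opening: 0.0006
grip_force: 0.0
```

Emit:
{"method": "step_arm", "body": {"steps": [[0.06,-0.006,0,0,0],[0.12,-0.012,0,0,0],[0.18,-0.018,0,0,0],[0.245,-0.025,0,0,0],[0.31,-0.031,0,0,0]]}}

```text
t: 45.88
tcp_pos: [0.5208, 0.3275, 0.3379]
tool_rot: [-0.001, 0.831, 0.556, -0.001]
force: [-0.2, -0.7, 1.0]
opening: 0.0006
grip_force: 0.0
```

Emit:
{"method": "step_arm", "body": {"steps": [[0.06,-0.006,0,0,0],[0.11,-0.011,0,0,0],[0.11,-0.011,0,0,0],[0.11,-0.011,0,0,0],[0.11,-0.011,0,0,0]]}}

```text
t: 46.3
tcp_pos: [0.54, 0.3879, 0.3382]
tool_rot: [-0.0, 0.832, 0.555, -0.001]
force: [-0.3, -0.0, -0.5]
opening: 0.0007
grip_force: 0.0
```

```bash
python3 - <<'E'
from h import *
c=np.array([.4663,.2065]);X=np.array([.3875,.9219]);Y=np.array([-.9219,.3875])
x,M,y,st=tool();d=x[:2]-c;print('tool in case',d@X,d@Y);go([*(c+.195*X),.232],67.2)
print(robot.read_state()['joints'].round(2),st['force'])
# numeric tab check: darkest blob, scene + top
for n in('top','scene'):
    s=snap(n);g=s['frame'].max(2);p=proj(s,[*(c+.153*X),.245]);u,v=p.round().astype(int);w=g[v-18:v+18,u-18:u+18];k=np.argwhere(w<45);print(n,p,len(k),k.mean(0)[::-1]+[u-18,v-18])
E
```

```text
tool in case 0.19583248692073477 0.002342601331347267
at [0.54   0.3879 0.3382] yaw 67.5 -> shares [-0.0011  0.0042  0.1769] spin 0.0015
[-0.14  0.52 -0.85  1.39  0.39  1.41 -1.38] [-0.32286475 -0.00067336 -0.48388867]
top [163.0149223  264.68587441] 190 [164.24210526 265.9       ]
scene [435.44349552 152.36548152] 0 [nan nan]<stdin>:7: RuntimeWarning: Mean of empty slice.
  ret = um.true_divide(
```

Emit:
{"method": "step_arm", "body": {"steps": [[0,0,0.04,0,0],[0,0,0.08,0,0],[0,0,0.12,0,0],[0,0,0.155,0,0],[0,0,0.177,0,0]]}}

```text
t: 46.82
tcp_pos: [0.541, 0.3846, 0.2311]
tool_rot: [0.001, 0.833, 0.554, -0.001]
force: [0.1, 0.1, -0.2]
opening: 0.0003
grip_force: 0.0
```

Emit:
{"method": "step_arm", "body": {"steps": [[0,0,0,0,0],[-0.02,0,0,0,0],[-0.04,0,0,0,0],[-0.06,0,0,0,0],[-0.08,0,0,0,0]]}}

```text
t: 47.23
tcp_pos: [0.5229, 0.3429, 0.235]
tool_rot: [-0.0, 0.832, 0.554, 0.002]
force: [0.7, 1.1, 0.8]
opening: 0.0005
grip_force: 0.6
```

Emit:
{"method": "step_arm", "body": {"steps": [[-0.02,0,0,0,0],[-0.04,0,0,0,0],[-0.06,0,0,0,0],[-0.08,0,0,0,0],[-0.1,0,0,0,0]]}}

```text
t: 47.65
tcp_pos: [0.4989, 0.2861, 0.2331]
tool_rot: [0.0, 0.832, 0.554, -0.0]
force: [1.0, -0.1, 0.0]
opening: 0.0005
grip_force: 0.2
```

```bash
python3 - <<'E'
from h import *
c=np.array([.4663,.2065]);X=np.array([.3875,.9219]);Y=np.array([-.9219,.3875])
x,M,y,st=tool();d=x[:2]-c;print('tool in case',d@X,d@Y,x[2],st['force'])
E
```

```text
tool in case 0.08602760301761277 0.0008105068217714234 0.23305011117368846 [ 0.95491406 -0.0577767   0.03042372]
```

Emit:
{"method": "step_arm", "body": {"steps": [[-0.012,0,0,0,0],[-0.024,0,0,0,0],[-0.03,0,0,0,0],[-0.03,0,0,0,0],[-0.03,0,-0.02,0,0]]}}

```text
t: 48.07
tcp_pos: [0.4916, 0.2698, 0.2435]
tool_rot: [-0.0, 0.832, 0.554, -0.002]
force: [0.4, -0.4, -0.1]
opening: 0.0001
grip_force: 0.0
```

Emit:
{"method": "step_arm", "body": {"steps": [[0,0,-0.03,0,0],[0,0,-0.07,0,0],[0,0,-0.12,0,0],[0,0,-0.17,0,0],[0,0,-0.2,0,0]]}}

```text
t: 48.48
tcp_pos: [0.493, 0.2727, 0.3695]
tool_rot: [-0.0, 0.832, 0.555, 0.003]
force: [0.5, 0.5, 0.7]
opening: 0.0006
grip_force: 0.0
```

Emit:
{"method": "step_arm", "body": {"steps": [[-0.06,0,0,0,0],[-0.12,0,0,0,0],[-0.18,0,0,0,0],[-0.24,0,0,0,0],[-0.3,0,0,0,0]]}}

```text
t: 48.9
tcp_pos: [0.4226, 0.1045, 0.366]
tool_rot: [0.0, 0.832, 0.555, 0.001]
force: [0.8, -1.1, 0.5]
opening: -0.0001
grip_force: 0.0
```

Emit:
{"method": "step_arm", "body": {"steps": [[-0.06,0.06,0,0,0],[-0.11,0.11,0,0,0],[-0.16,0.16,0,0,0],[-0.2,0.2,0,0,0],[-0.2,0.2,0,0,0]]}}

```text
t: 49.32
tcp_pos: [0.49, -0.0607, 0.3652]
tool_rot: [0.001, 0.835, 0.55, 0.0]
force: [0.2, -0.1, -0.2]
opening: 0.0006
grip_force: 0.0
```

```bash
python3 - <<'E'
from h import *
for i in range(10): robot.snapshot('top')
c=np.array([.4663,.2065]);X=np.array([.3875,.9219]);Y=np.array([-.9219,.3875])
s=snap('top');s2=snap('scene');g=cv2.cvtColor(s['frame'],cv2.COLOR_RGB2GRAY);g2=cv2.cvtColor(s2['frame'],cv2.COLOR_RGB2GRAY)
print(tool()[0],robot.read_state()['force'])
for z,(S,G) in ((.088,(s,g)),(.088,(s2,g2))):
  print('cols xc -100..110')
  for yc in (-90,-60,-30,0,30,60,90):
    print(yc,[int(G[int(round(p[1])),int(round(p[0]))]) for xc in range(-110,116,10) for p in[proj(S,[*(c+xc/1e3*X+yc/1e3*Y),z])]])
t0=cv2.imread('pics/top0.png').astype(int)[:,:,::-1];d=abs(t0-s['frame']).max(2)
for n,(u,v) in dict(sanit=(105,252),mug=(345,162)).items(): print(n,(d[v-22:v+22,u-30:u+30]>40).sum())
q0=cv2.imread('pics/scene0.png').astype(int)[:,:,::-1];d=abs(q0-s2['frame']).max(2)
for n,(u,v) in dict(sanit=(505,200),mug=(320,335)).items(): print(n,(d[v-30:v+30,u-25:u+25]>40).sum())
E
```

```text
[ 0.48757808 -0.05174044  0.36527944] [-0.28958876 -0.24088324  0.61010466]
cols xc -100..110
-90 [127, 125, 109, 111, 112, 111, 111, 112, 110, 109, 110, 110, 110, 110, 110, 110, 109, 110, 110, 109, 131, 131, 129]
-60 [131, 86, 165, 110, 111, 50, 50, 50, 50, 51, 50, 49, 52, 51, 51, 51, 55, 101, 109, 109, 128, 132, 128]
-30 [50, 49, 74, 111, 111, 53, 51, 51, 49, 46, 47, 47, 50, 50, 47, 49, 49, 105, 109, 106, 120, 128, 126]
0 [52, 76, 52, 111, 110, 70, 53, 50, 49, 49, 50, 49, 50, 49, 50, 51, 50, 109, 109, 109, 135, 123, 121]
30 [104, 50, 51, 113, 112, 56, 52, 49, 49, 50, 48, 52, 49, 48, 52, 52, 50, 91, 110, 110, 136, 120, 121]
60 [136, 134, 163, 111, 112, 58, 52, 52, 50, 50, 54, 49, 49, 49, 52, 50, 49, 91, 110, 110, 133, 120, 124]
90 [123, 129, 130, 112, 113, 112, 112, 110, 110, 111, 110, 111, 111, 109, 110, 110, 111, 109, 110, 111, 139, 126, 126]
cols xc -100..110
-90 [160, 163, 112, 130, 131, 132, 132, 130, 128, 129, 127, 128, 126, 126, 126, 125, 129, 129, 129, 125, 176, 94, 145]
-60 [162, 56, 177, 128, 127, 111, 62, 63, 60, 60, 61, 61, 59, 61, 63, 61, 59, 112, 129, 125, 187, 98, 147]
-30 [161, 57, 51, 130, 131, 71, 60, 62, 62, 61, 62, 58, 56, 61, 61, 57, 60, 86, 125, 125, 192, 152, 155]
0 [153, 150, 64, 133, 130, 103, 60, 61, 58, 62, 59, 61, 58, 61, 58, 62, 59, 97, 129, 127, 185, 153, 149]
30 [148, 155, 59, 133, 129, 108, 61, 63, 62, 61, 63, 61, 59, 59, 60, 59, 61, 81, 127, 125, 190, 144, 145]
60 [151, 144, 167, 126, 130, 121, 63, 59, 64, 61, 61, 61, 61, 62, 61, 62, 64, 95, 125, 127, 197, 149, 155]
90 [152, 146, 151, 131, 130, 134, 132, 131, 128, 129, 130, 127, 127, 128, 129, 127, 128, 127, 131, 129, 202, 140, 145]
sanit 0
mug 2
sanit 0
mug 2
```

```bash
python3 -c "
from rig import robot
print(robot.sign_off())"
```

```text
the job is handed in; nothing more can be done
None
```

All four bottles are upright in the case, the lid swung shut over them by its own weight, and the sanitiser and mug show no movement in the images; the job is handed in (one bottle tipped over in the case on its first placing and was taken out, stood up and put back).

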